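# Put the washed soap dish back together

## Task

The covered soap dish has been washed and its parts lie about the ledge: put it together again on the drying pad, one part after another. Stand the dish lengthwise and square in the middle of the pad, then lay the bamboo raft in it with its bearers inside the dish and its slats across the rim, then the bar of soap flat in the middle of the raft, lengthwise, and last the cover over the soap, square and flat on the slats. Set each part down without dropping it, and leave the perfume bottle, the tweezers and the floss case where they are.

Things in the scene. Friction and masses are not known exactly. Their poses are not given: they have to be found in the camera images.
- pad: Grey stone drying pad lying fixed on the ledge: flat rounded slab, 140 (x) by 95 (y) by 9 mm thick, thin groove round its edge. Origin at the centre of its underside, z up. Its top is at z = 9 mm. Half a turn of the pad or of any part makes no difference.
- dish: White glazed soap dish: open oblong trough, rounded corners, 112 (x) by 60 (y) by 28 mm high, open side up; upright walls 5 mm thick, floor 5 mm, inside 102 by 50 by 23 mm deep. Origin at the centre of its underside, z up. Rim at z = 28 mm. 0.17 kg. Grip it across its 60 mm width. Half a turn makes no difference.
- raft: Bamboo raft, 0.03 kg: 7 slats 66 (y) by 10 by 6 mm, spaced 16.5 mm along x (109 mm over all, one at x = 0), z 8 to 14 mm; below them two bearers along x, 84 by 8 by 8 mm, at y = +-16 mm, z 0 to 8 mm. Origin: centre of its underside, z up. Grip the ends of the middle slat (66 mm). In place slats lie across the dish's rim, bearers inside with 5 mm play in y, 9 in x; origin 20 mm above the dish's.
- soap: Cream-coloured bar of soap, hard and dry, 78 (x) by 44 (y) by 24 mm high, rounded edges, lying flat. Origin at the centre of its underside, z up. About 0.085 kg. Can be gripped across its 44 mm width.
- cover: White glazed cover: oblong cap standing on its open rim, 112 (x) by 66 (y) mm, walls 3 mm (inside 106 by 60, 30 mm high), flat top at z = 34 mm with a grip bar in its middle, 36 (x) by 14 (y) mm, z 34 to 50 mm. Origin at the centre of its underside, z up. 0.14 kg. Lift it by the bar, across its 14 mm. In place it stands on the slats, soap inside. Half a turn makes no difference.
- perfume: Bystander: small round amber glass perfume bottle, 44 mm across, 64 mm high with its round stopper, standing. Origin at the centre of its underside, z up. 
- tweezers: Bystander: brushed steel tweezers lying on their side, 96 mm long (x, tips to +x), 19 mm wide, 8 mm high. Origin under the middle.
- floss: Bystander: closed white plastic floss case lying flat, 48 (x) by 42 (y) by 16 mm high, rounded corners, press button on its -x edge. Origin at the centre of its underside, z up. 
Things that resemble listed ones, but are neither listed nor needed, are in the scene too. What is shaped like the cover but red is not meant.

How it is judged (in metres and radians):
On the way, in this order (a step that is already met when the one before it is completed fails the run):
1. the dish stands square in the middle of the pad, let go (horizontal distance between dish and pad below 0.012 m and z of dish in the frame of pad between 0.006 and 0.012 m and angle between the x axis of dish and the x axis of pad, either way round below 0.16 rad and angle between dish's own z axis and vertical below 0.1 rad and contact force between the fingers and dish below 0.1 N and linear speed of dish below 0.02 m/s), for 0.2 s.
2. the raft lies in the dish, let go (horizontal distance between dish and pad below 0.012 m and z of dish in the frame of pad between 0.006 and 0.012 m and angle between the x axis of dish and the x axis of pad, either way round below 0.16 rad and angle between each of dish, raft's own z axis and vertical below 0.1 rad and horizontal distance between raft and dish below 0.012 m and z of raft in the frame of dish between 0.017 and 0.023 m and angle between the x axis of raft and the x axis of dish, either way round below 0.16 rad and contact force between the fingers and raft below 0.1 N and linear speed of raft below 0.02 m/s), for 0.2 s.
3. the soap lies in the middle of the raft, let go (horizontal distance between dish and pad below 0.012 m and z of dish in the frame of pad between 0.006 and 0.012 m and angle between the x axis of dish and the x axis of pad, either way round below 0.16 rad and angle between each of dish, raft, soap's own z axis and vertical below 0.1 rad and horizontal distance between raft and dish below 0.012 m and z of raft in the frame of dish between 0.017 and 0.023 m and angle between the x axis of raft and the x axis of dish, either way round below 0.16 rad and horizontal distance between soap and raft below 0.01 m and z of soap in the frame of raft between 0.011 and 0.017 m and angle between the x axis of soap and the x axis of raft, either way round below 0.2 rad and contact force between the fingers and soap below 0.1 N and linear speed of soap below 0.02 m/s), for 0.2 s.
4. the cover stands over the soap, flat on the slats, let go (horizontal distance between dish and pad below 0.012 m and z of dish in the frame of pad between 0.006 and 0.012 m and angle between the x axis of dish and the x axis of pad, either way round below 0.16 rad and angle between each of dish, raft, soap, cover's own z axis and vertical below 0.1 rad and horizontal distance between raft and dish below 0.012 m and z of raft in the frame of dish between 0.017 and 0.023 m and angle between the x axis of raft and the x axis of dish, either way round below 0.16 rad and horizontal distance between each of soap, cover and raft below 0.01 m and z of soap in the frame of raft between 0.011 and 0.017 m and angle between the x axis of soap and the x axis of raft, either way round below 0.2 rad and z of cover in the frame of raft between 0.011 and 0.017 m and angle between the x axis of cover and the x axis of raft, either way round below 0.14 rad and contact force between the fingers and cover below 0.1 N and linear speed of cover below 0.02 m/s), for 0.2 s.
At the end, for the whole second after the job is handed in: All released and at rest, heights within 3 mm: dish flat on the pad (within 12 mm of its centre, 0.16 rad), raft on the dish's rim (12 mm, 0.16 rad), soap flat in the middle of the raft (10 mm, 0.2 rad), cover over it with its rim on the slats (10 mm of the raft's centre, 0.14 rad) (all of step 4 and contact force between the fingers and dish below 0.1 N and linear speed of each of dish, raft, soap below 0.02 m/s and contact force between the fingers and raft below 0.1 N and contact force between the fingers and soap below 0.1 N); the robot touches nothing.
It fails at once if a part is dropped or knocked flying (faster than 0.6 m/s with no finger touching it: a fall of about 2 cm) ((contact force between the fingers and dish below 0.05 N and linear speed of dish above 0.6 m/s) or (contact force between the fingers and raft below 0.05 N and linear speed of raft above 0.6 m/s) or (contact force between the fingers and soap below 0.05 N and linear speed of soap above 0.6 m/s) or (contact force between the fingers and cover below 0.05 N and linear speed of cover above 0.6 m/s)).
It fails at once if the perfume bottle is tipped or shifted by more than 15 mm (distance of perfume from where it was at the start of the episode above 0.015 m or angle between perfume's own z axis and vertical above 0.35 rad).
It fails at once if the tweezers are shifted by more than 15 mm (distance of tweezers from where it was at the start of the episode above 0.015 m).
It fails at once if the floss case is shifted by more than 15 mm (distance of floss from where it was at the start of the episode above 0.015 m).
It also fails if it takes over 112 s, if anything falls off the work surface, if the arm or the gripper's body presses on something with over 40 N, if the wrist force passes 120 N, or if a joint passes its speed limit or range.

## Robot

A 6-joint arm with a two-finger parallel gripper is mounted at the origin on the work surface. World frame = base frame: x ahead of the robot, y to its left, z up, the work surface at z = 0. Lengths are in m, angles in degrees, forces in N, time in s.
With the tool pointing down it reaches from about 0.35 to 0.875 m from the base axis. Payload 4.2 kg.
Tool frame: the origin (TCP) lies midway between the tips of the shut fingers; the grasp point (between the pads) lies 19 mm behind it (hold_point_z is the z of the grasp point in the tool frame, in m); z points along the fingers, y is the direction in which the jaws open and shut (so a half turn about z gives the same grasp; the last joint's range is limited). The gripper opens to 87 mm and grips with 3 to 60 N. Pads are 19 mm wide; open, the fingers measure 117 mm over their backs; the gripper's body (75 mm by 190 mm) begins 51 mm behind the grasp point.
Start: joints at [-54.454, 22.042, 0.453, 0, -68.411, -14.817], TCP at [0.221, -0.585, 0.223] pointing down, gripper open.
Joint ranges: [-179.83, 179.83], [-69.29, 118.12], [-61.27, 80.66], [-181.25, 117.63], [-171.15, -9.14], [-177.46, 177.46]. Speed limits (degrees/s): [159.86, 159.86, 180, 180, 180, 180].

## Interface

Orientations are given as a 3x3 rotation matrix whose columns are the frame's x, y, z axes.
In Python, from station import * gives the robot as it stands. The module is installed in compiled form; this text tells all that it offers.
- The arm moves only by the tool jog_arm, never from a script. Its argument "moves" is a list of rows, each a list of 7 numbers: the closure, from -1 (fully open) to 1 (shut), then the shift along the tool's x, y, z in m, then the turn, a rotation vector about the tool's x, y, z in rad. In form: [[gripper, x, y, z, wx, wy, wz], ...]. A call has exactly 10 rows; each row is the pose to reach, as a shift and turn from the pose commanded when the call began, along the tool's axes at that moment; what a row does not reach only later rows make up. A row lasts 1/12 s, in which the tool goes at most 41.7 mm and 7.16 degrees, less where a joint would pass 70% of its speed; a pose out of reach is approached as far as the arm can. A call with a gripper value outside its range is refused whole. The fingers move at their own pace and stop on an object; the grip force is fixed at half the most. Time passes only in rows, so rows that repeat a pose let the fingers close, or fill a call up. It gives the time, the measured TCP pose, the force and the opening at its end, in the units of the state.
- sense(): the state, without advancing time (a new reading comes with each control period).
- capture(name): name is "scene" or "side" or "wrist"; returns a dict with "frame" (384x512x3 uint8, red, green, blue), "fov_y" (degrees; the focal length in pixels is half the picture's height over the tangent of half this angle, whatever the lens; pixels are square), "cx", "cy" (the principal point, pixels), "world_from_camera" (4x4, takes a point from camera to world coordinates). Camera axes: x right, y down, z forward; pixel columns grow to the right and rows downward; lengths in m; the calibration is good to about 2 mm. A picture is of the moment at which its call begins. There is no depth.
- finish_job(): hands the job in, once; it reports no verdict.
The state is a dict: "time_s": time; "joints": joint angles; "joint_velocities": joint speeds; "effort": joint torques, N m; "tcp_pos": TCP position; "ee_rot": TCP orientation; "wrist_force": force on the tool from outside, world axes, zero at the start; "moment": the same for the moment, N m; "gripper_width": opening from 0.0 (shut) to 1.0 (fully open).
Only numpy, scipy, OpenCV 4.12 (cv2) and the standard library are available. Lean on these libraries where they do the work, as an engineer would, in place of code of your own. Each camera call takes 0.05 s, during which the arm holds its last target.

## Working session

There is one attempt and no reset: what is moved stays moved. The work goes in short steps, Python scripts to look and compute and a tool call to move; the robot and the scene stay as the last step left them, time stands still between calls to the robot, and variables do not carry over. Pictures are saved under pics/ and viewed, and the job is handed in when it is done.

Besides the shell and the picture viewer there is one more tool, called as name(argument=value, ...), one argument or row to a line, values as JSON. jog_arm: Moves the arm, as the interface text tells. Its arguments: {"type":"object","properties":{"moves":{"type":"array"}},"required":["moves"]}

```bash
mkdir -p pics; python3 - <<'E'
from station import *
import cv2,numpy as np
for n in ["scene","side","wrist"]:
    c=capture(n); cv2.imwrite(f"pics/{n}0.png",c["frame"][:,:,::-1])
    print(n,c["fov_y"],c["cx"],c["cy"]); print(np.round(c["world_from_camera"],4))
s=sense(); print(s)
E
```

```text
scene 52.170877668589995 247.0977104262821 187.01552948781207
[[-0.3979  0.6877 -0.6072  1.1687]
 [ 0.9173  0.3091 -0.2511  0.3054]
 [ 0.015  -0.6569 -0.7538  0.8878]
 [ 0.      0.      0.      1.    ]]
side 49.41302538036331 258.4591444637885 193.73538195303524
[[-0.9893 -0.1132  0.0918  0.4124]
 [-0.1457  0.7589 -0.6347  0.7306]
 [ 0.0022 -0.6413 -0.7672  0.8801]
 [ 0.      0.      0.      1.    ]]
wrist 61.98042196608174 256.2817754458325 193.87994144825248
[[-0.3542  0.9052  0.2349  0.1571]
 [ 0.9352  0.3423  0.0909 -0.6084]
 [ 0.0019  0.2518 -0.9678  0.3829]
 [ 0.      0.      0.      1.    ]]
{'time_s': 0.15, 'joints': array([-5.44525761e+01,  2.20810751e+01,  3.99821808e-01, -1.88711753e-02,
       -6.84113326e+01, -1.48173575e+01]), 'joint_velocities': array([ 0.04027706, -0.11199351,  0.16995421,  0.06105716, -0.07067658,
       -0.00068922]), 'effort': array([-3.34136766e-04, -3.91052198e+01,  1.87586421e+01,  4.22223330e+00,
        1.23792930e-02, -1.52537309e-04]), 'tcp_pos': array([ 0.22109314, -0.58412251,  0.22172475]), 'ee_rot': array([[-9.35301349e-01, -3.53851536e-01, -6.90268880e-04],
       [-3.53852190e-01,  9.35300165e-01,  1.49281144e-03],
       [ 1.17374977e-04,  1.64048171e-03, -9.99998648e-01]]), 'wrist_force': array([-0.15377329,  0.51992156,  0.38327698]), 'moment': array([-0.04882894, -0.06766174, -0.02564697]), 'gripper_width': 0.9977507152078036}
```

View pics/scene0.png

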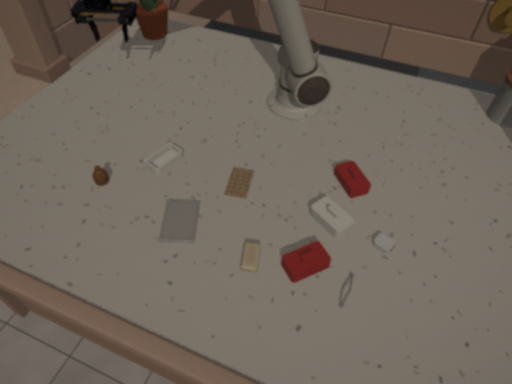

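View pics/side0.png

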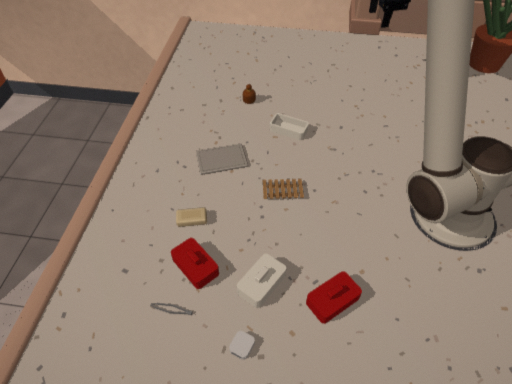

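View pics/wrist0.png

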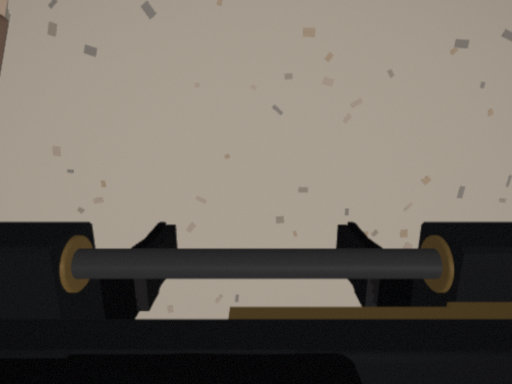

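The scene view shows the dish at (164,157), raft (239,182), pad (181,220), soap (251,256), white cover (332,215), two red covers at (352,178) and (306,261), floss (385,242), tweezers (346,288) and perfume (101,176). The white one is the cover meant. I'll enlarge the crops.

```bash
python3 - <<'E'
import cv2
a=cv2.imread("pics/scene0.png");b=cv2.imread("pics/side0.png")
def crop(im,x0,y0,w,h,k,name):
    c=cv2.resize(im[y0:y0+h,x0:x0+w],None,fx=k,fy=k,interpolation=cv2.INTER_CUBIC)
    for i in range(0,w,10):
        cv2.putText(c,str(x0+i),(i*k,8),0,.3,(255,0,255),1); cv2.line(c,(i*k,10),(i*k,14),(255,0,255),1)
    for i in range(0,h,10):
        cv2.putText(c,str(y0+i),(0,i*k+4),0,.3,(255,0,255),1); cv2.line(c,(18,i*k),(22,i*k),(255,0,255),1)
    cv2.imwrite(f"pics/{name}.png",c)
crop(a,140,135,130,100,6,"s1")
crop(a,230,155,130,100,6,"s2")
crop(b,190,105,130,100,6,"d1")
crop(b,165,195,130,110,5,"d2")
E
```

```text
(no output)
```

View pics/s1.png

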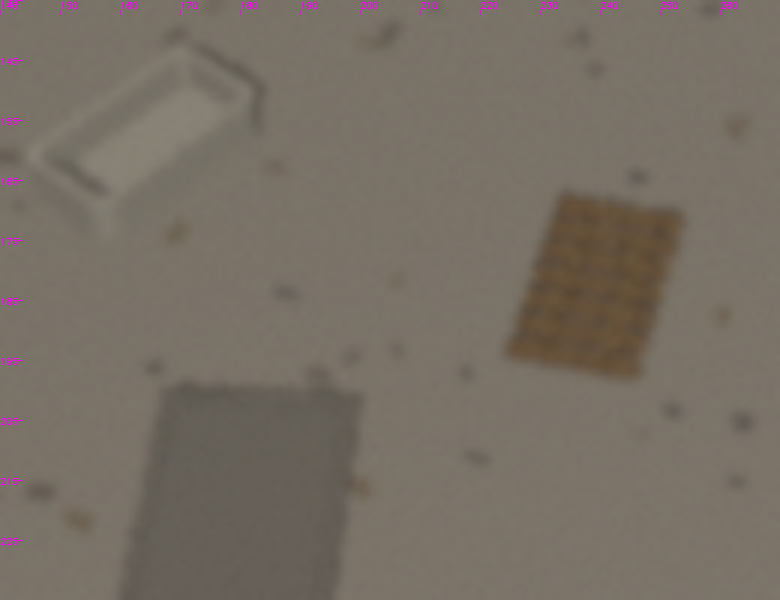

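View pics/s2.png

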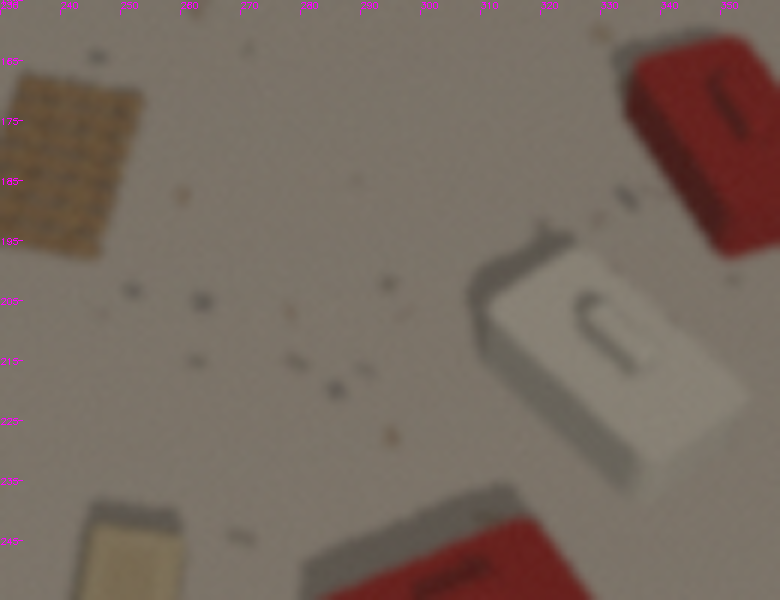

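View pics/d1.png

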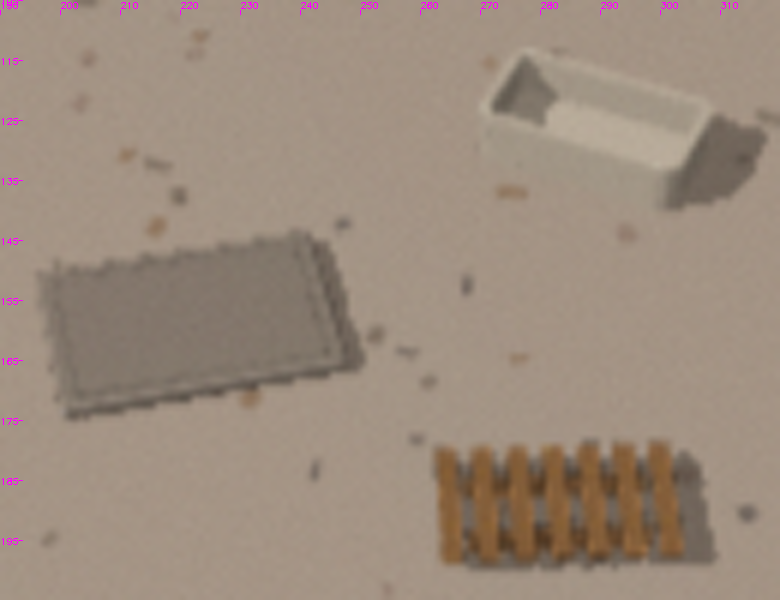

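View pics/d2.png

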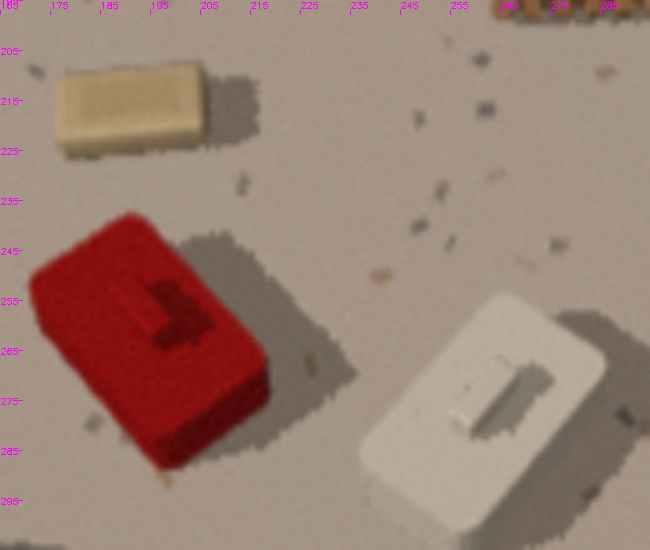

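```bash
cat > h.py <<'E'
import numpy as np,cv2,pickle
from station import *
def K(c):
    f=c["frame"].shape[0]/2/np.tan(np.radians(c["fov_y"]/2)); return f,c["cx"],c["cy"]
def ray(c,p):
    f,cx,cy=K(c);T=np.array(c["world_from_camera"])
    return T[:3,3],T[:3,:3]@np.array([(p[0]-cx)/f,(p[1]-cy)/f,1])
def plane(c,p,z):
    o,d=ray(c,p); return o+d*(z-o[2])/d[2]
def tri(c1,p1,c2,p2):
    o1,d1=ray(c1,p1);o2,d2=ray(c2,p2)
    A=np.stack([d1,-d2],1);s=np.linalg.lstsq(A,o2-o1,rcond=None)[0]
    a=o1+d1*s[0];b=o2+d2*s[1];return (a+b)/2,np.linalg.norm(a-b)
def proj(c,P):
    f,cx,cy=K(c);T=np.array(c["world_from_camera"]);q=T[:3,:3].T@(np.array(P)-T[:3,3])
    return np.array([cx+f*q[0]/q[2],cy+f*q[1]/q[2]])
def snap(n,name):
    c=capture(n);pickle.dump(c,open(f"pics/{name}.pkl","wb"));cv2.imwrite(f"pics/{name}.png",c["frame"][:,:,::-1]);return c
def load(name): return pickle.load(open(f"pics/{name}.pkl","rb"))
def tomove(target,s=None):
    "world displacement in tool axes"
    s=s or sense();R=np.array(s["ee_rot"]);return R.T@(np.array(target)-np.array(s["tcp_pos"]))
def crop(name,x0,y0,w,h,k):
    im=cv2.imread(f"pics/{name}.png")
    c=cv2.resize(im[y0:y0+h,x0:x0+w],None,fx=k,fy=k,interpolation=cv2.INTER_CUBIC)
    c=cv2.convertScaleAbs(c,alpha=1.5,beta=0)
    for i in range(0,w,10):
        cv2.putText(c,str(x0+i),(i*k,8),0,.3,(255,0,255),1); cv2.line(c,(i*k,10),(i*k,14),(255,0,255),1)
    for i in range(0,h,10):
        cv2.putText(c,str(y0+i),(0,i*k+4),0,.3,(255,0,255),1); cv2.line(c,(18,i*k),(22,i*k),(255,0,255),1)
    cv2.imwrite(f"pics/{name}_c.png",c)
E
python3 - <<'E'
from h import *
a=snap("scene","sc1");b=snap("side","sd1")
np.set_printoptions(precision=4,suppress=True)
def rep(n,z,S,D):
    S=np.array(S,float);D=np.array(D,float)
    PS=np.array([plane(a,p,z)[:2] for p in S]);PD=np.array([plane(b,p,z)[:2] for p in D])
    for nm,P in (("scene",PS),("side",PD)):
        r=cv2.minAreaRect((P*1000).astype(np.float32)); 
        print(n,nm,"c",np.round(P.mean(0),4),"rect mm",np.round(r[1],1),"ang",round(r[2],1),"corners",np.round(P,3).tolist())
    print("  centre tri",tri(a,S.mean(0),b,D.mean(0)))
def s1(l):return [(140+x/6,135+y/6) for x,y in l]
def s2(l):return [(230+x/6,155+y/6) for x,y in l]
def d1(l):return [(190+x/6,105+y/6) for x,y in l]
def d2(l):return [(165+x/5,195+y/5) for x,y in l]
rep("dish",.028,s1([(183,45),(258,88),(105,190),(35,155)]),d1([(530,52),(712,103),(670,172),(487,108)]))
rep("raft",.014,s1([(560,192),(683,212),(640,378),(508,353)]),d1([(436,450),(665,442),(683,555),(448,562)]))
crop("sc1",150,190,120,90,6)
E
```

```text
dish scene c [ 0.4591 -0.2695] rect mm [ 54.5 106.9] ang 75.8 corners [[0.403, -0.281], [0.415, -0.228], [0.512, -0.261], [0.506, -0.307]]
dish side c [ 0.4598 -0.2715] rect mm [ 58.7 103.5] ang 72.9 corners [[0.5, -0.311], [0.402, -0.284], [0.42, -0.228], [0.517, -0.263]]
  centre tri (array([ 0.4595, -0.2704,  0.0278]), np.float64(0.0011925524984567352))
raft scene c [ 0.4551 -0.014 ] rect mm [112.5  65.7] ang 11.7 corners [[0.407, -0.057], [0.394, 0.006], [0.504, 0.03], [0.516, -0.035]]
raft side c [ 0.4523 -0.0142] rect mm [107.   68.1] ang 11.2 corners [[0.512, -0.037], [0.407, -0.058], [0.394, 0.009], [0.497, 0.029]]
  centre tri (array([ 0.4528, -0.0157,  0.0101]), np.float64(0.0018297422474023053))
```

View pics/sc1_c.png

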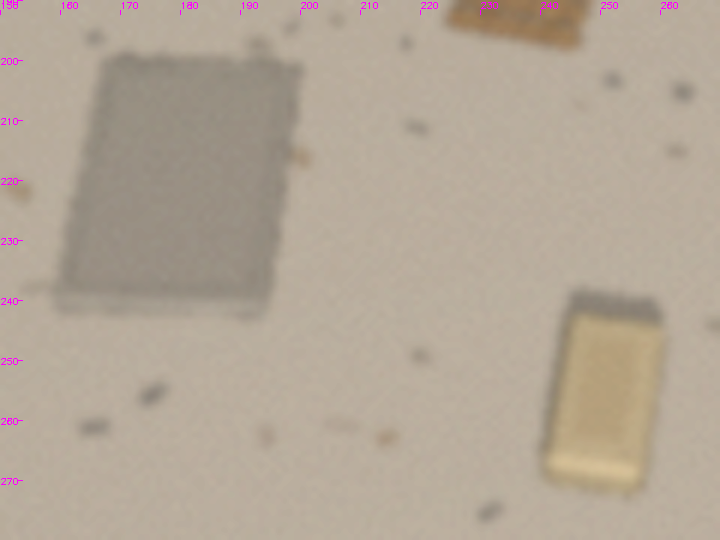

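```bash
python3 - <<'E'
from h import *
a=load("sc1");b=load("sd1")
np.set_printoptions(precision=4,suppress=True)
def rep(n,z,S,D):
    S=np.array(S,float);D=np.array(D,float)
    PS=np.array([plane(a,p,z)[:2] for p in S]);PD=np.array([plane(b,p,z)[:2] for p in D])
    for nm,P in (("scene",PS),("side",PD)):
        r=cv2.minAreaRect((P*1000).astype(np.float32)); 
        print(n,nm,"c",np.round(P.mean(0),4),"rect mm",np.round(r[1],1),"ang",round(r[2],1),"corners",np.round(P,3).tolist())
    print("  centre tri",tri(a,S.mean(0),b,D.mean(0)))
def s1(l):return [(150+x/6,190+y/6) for x,y in l]
def s2(l):return [(230+x/6,155+y/6) for x,y in l]
def d1(l):return [(190+x/6,105+y/6) for x,y in l]
def d2(l):return [(165+x/5,195+y/5) for x,y in l]
rep("pad",.009,s1([(105,55),(303,65),(268,297),(57,295)]),d1([(40,272),(310,232),(357,363),(66,408)]))
rep("soap",.024,s1([(570,315),(664,320),(643,465),(548,457)]),d2([(57,72),(200,63),(205,133),(62,140)]))
rep("cover",.034,s2([(478,305),(578,243),(752,393),(645,463)]),d2([(505,288),(610,360),(465,535),(355,450)]))
E
```

```text
pad scene c [ 0.6434 -0.1085] rect mm [137.2  95.5] ang 22.2 corners [[0.597, -0.178], [0.564, -0.089], [0.687, -0.041], [0.724, -0.126]]
pad side c [ 0.6414 -0.1101] rect mm [141.3  94.4] ang 20.7 corners [[0.723, -0.13], [0.596, -0.178], [0.558, -0.091], [0.689, -0.042]]
  centre tri (array([ 0.6427, -0.1106,  0.0054]), np.float64(0.002813558093900003))
soap scene c [0.6777 0.1175] rect mm [73.1 40.7] ang 16.2 corners [[0.651, 0.089], [0.636, 0.127], [0.705, 0.146], [0.718, 0.108]]
soap side c [0.6747 0.119 ] rect mm [76.4 45.3] ang 13.1 corners [[0.717, 0.106], [0.645, 0.089], [0.633, 0.133], [0.703, 0.148]]
  centre tri (array([0.676 , 0.1167, 0.0199]), np.float64(0.0004455150453064946))
cover scene c [0.4725 0.2709] rect mm [109.8  66.5] ang 59.7 corners [[0.473, 0.207], [0.418, 0.239], [0.471, 0.336], [0.528, 0.301]]
cover side c [0.4701 0.2703] rect mm [109.3  63.8] ang 59.5 corners [[0.47, 0.207], [0.416, 0.239], [0.47, 0.334], [0.525, 0.301]]
  centre tri (array([0.471 , 0.2713, 0.0316]), np.float64(0.0014526601321017273))
```

Triangulated heights (dish 27.8, soap 19.9, cover 31.6, raft 10.1 mm) match the given sizes within a few mm. Moving above the dish first.

jog_arm(
  moves=[
    [-1, -0.04, 0.025, 0, 0, 0, 0.08],
    [-1, -0.08, 0.05, 0, 0, 0, 0.16],
    [-1, -0.12, 0.075, 0, 0, 0, 0.24],
    [-1, -0.155, 0.1, 0, 0, 0, 0.32],
    [-1, -0.19, 0.12, 0, 0, 0, 0.4],
    [-1, -0.225, 0.14, 0, 0, 0, 0.48],
    [-1, -0.26, 0.165, 0, 0, 0, 0.56],
    [-1, -0.295, 0.187, 0, 0, 0, 0.62],
    [-1, -0.334, 0.209, 0, 0, 0, 0.658],
    [-1, -0.334, 0.209, 0, 0, 0, 0.658],
  ],
)

```text
time_s: 1.08
tcp_pos: [0.4618, -0.2677, 0.2227]
ee_rot: [[-0.957, 0.29, 0.001], [0.29, 0.957, 0.0], [-0.001, 0.001, -1.0]]
wrist_force: [-0.6, 0.2, -0.4]
gripper_width: 1.0
```

```bash
python3 - <<'E'
from h import *
s=sense();print(s["tcp_pos"],s["ee_rot"],s["time_s"])
c=snap("wrist","w1");im=cv2.convertScaleAbs(cv2.imread("pics/w1.png"),alpha=1.3);im=cv2.resize(im,(768,576));cv2.imwrite("pics/w1b.png",im)
E
```

```text
[ 0.46184983 -0.26765343  0.22274104] [[-9.57046443e-01  2.89931954e-01  1.25202389e-03]
 [ 2.89932360e-01  9.57047127e-01  1.52531573e-04]
 [-1.15402209e-03  5.08982040e-04 -9.99999205e-01]] 1.0833
```

View pics/w1b.png

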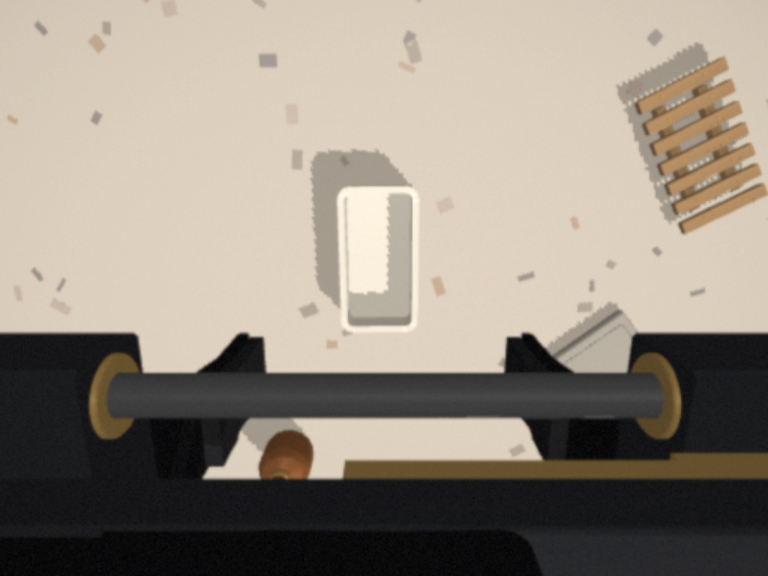

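The dish's outer rim corners are at (338,187), (418,187), (420,331) and (340,331) in the 1.5x picture. The perfume bottle is at (287,455), below the dish.

```bash
python3 - <<'E'
from h import *
c=load("w1");q=np.array([(338,187),(418,187),(420,331),(340,331)])/1.5
P=np.array([plane(c,p,.028) for p in q]);print(P.round(4),P.mean(0))
r=cv2.minAreaRect((P[:,:2]*1000).astype(np.float32));print(r)
print(np.degrees(np.arctan2(*((P[3]+P[2]-P[0]-P[1])[[1,0]]))))
print("perf",plane(load("sc1"),(101,178),.03),plane(load("sd1"),(249,97),.03))
print("raft corner", [plane(c,np.array(p)/1.5,.014).round(4) for p in [(637,105),(726,62),(766,190),(684,232)]])
E
```

```text
[[ 0.4009 -0.2842  0.028 ]
 [ 0.4177 -0.2286  0.028 ]
 [ 0.5246 -0.2572  0.028 ]
 [ 0.5064 -0.3173  0.028 ]] [ 0.46240177 -0.27179316  0.028     ]
((462.5750732421875, -271.21728515625), (62.765926361083984, 110.52318572998047), 73.16436767578125)
-16.21209487029198
perf [ 0.62146951 -0.38604337  0.03      ] [ 0.60540258 -0.37881828  0.03      ]
raft corner [array([ 0.4086, -0.0602,  0.014 ]), array([0.3984, 0.0049, 0.014 ]), array([0.4969, 0.0234, 0.014 ]), array([ 0.5109, -0.0403,  0.014 ])]
```

jog_arm(
  moves=[
    [-1, 0, -0.0035, 0.03, 0, 0, 0],
    [-1, 0, -0.0035, 0.06, 0, 0, 0],
    [-1, 0, -0.0035, 0.09, 0, 0, 0],
    [-1, 0, -0.0035, 0.12, 0, 0, 0],
    [-1, 0, -0.0035, 0.15, 0, 0, 0],
    [-1, 0, -0.0035, 0.175, 0, 0, 0],
    [-1, 0, -0.0035, 0.195, 0, 0, 0],
    [-1, 0, -0.0035, 0.208, 0, 0, 0],
    [-1, 0, -0.0035, 0.216, 0, 0, 0],
    [-1, 0, -0.0035, 0.216, 0, 0, 0],
  ],
)

```text
time_s: 1.97
tcp_pos: [0.4575, -0.2739, 0.0049]
ee_rot: [[-0.956, 0.292, -0.003], [0.292, 0.956, 0.001], [0.004, -0.0, -1.0]]
wrist_force: [-0.4, -0.9, -0.2]
gripper_width: 0.998
```

jog_arm(
  moves=[
    [0.2, 0, 0, 0, 0, 0, 0],
    [0.4, 0, 0, 0, 0, 0, 0],
    [0.6, 0, 0, 0, 0, 0, 0],
    [1, 0, 0, 0, 0, 0, 0],
    [1, 0, 0, 0, 0, 0, 0],
    [1, 0, 0, 0, 0, 0, 0],
    [1, 0, 0, 0, 0, 0, 0],
    [1, 0, 0, 0, 0, 0, 0],
    [1, 0, 0, 0, 0, 0, 0],
    [1, 0, 0, 0, 0, 0, 0],
  ],
)

```text
time_s: 2.8
tcp_pos: [0.4593, -0.2741, 0.0074]
ee_rot: [[-0.957, 0.292, 0.002], [0.292, 0.957, -0.0], [-0.002, 0.0, -1.0]]
wrist_force: [-0.5, 3.5, 5.4]
gripper_width: 0.684
```

Opening of 0.684 × 87 mm ≈ 59.5 mm, so the dish is gripped. Lifting it and carrying it over the pad.

jog_arm(
  moves=[
    [1, 0, 0, -0.015, 0, 0, 0],
    [1, 0, 0, -0.035, 0, 0, 0],
    [1, 0, 0, -0.06, 0, 0, 0],
    [1, -0.01, 0.015, -0.08, 0, 0, -0.05],
    [1, -0.025, 0.04, -0.09, 0, 0, -0.12],
    [1, -0.042, 0.07, -0.09, 0, 0, -0.21],
    [1, -0.06, 0.1, -0.09, 0, 0, -0.31],
    [1, -0.078, 0.13, -0.09, 0, 0, -0.41],
    [1, -0.095, 0.16, -0.09, 0, 0, -0.5],
    [1, -0.112, 0.185, -0.09, 0, 0, -0.58],
  ],
)

```text
time_s: 3.63
tcp_pos: [0.6201, -0.1282, 0.0956]
ee_rot: [[-0.959, -0.285, -0.002], [-0.285, 0.959, 0.0], [0.002, 0.001, -1.0]]
wrist_force: [0.7, 0.0, -2.0]
gripper_width: 0.688
```

```bash
python3 - <<'E'
from h import *
c=snap("wrist","w2");im=cv2.convertScaleAbs(cv2.imread("pics/w2.png"),alpha=1.3);im=cv2.resize(im,(768,576));cv2.imwrite("pics/w2b.png",im)
s=sense();print(s["tcp_pos"],s["ee_rot"])
E
```

```text
[ 0.62539319 -0.12562134  0.09577381] [[-9.56705633e-01 -2.91028319e-01  4.10473075e-03]
 [-2.91031928e-01  9.56713295e-01 -2.97798124e-04]
 [-3.84038279e-03 -1.47951284e-03 -9.99991531e-01]]
```

View pics/w2b.png

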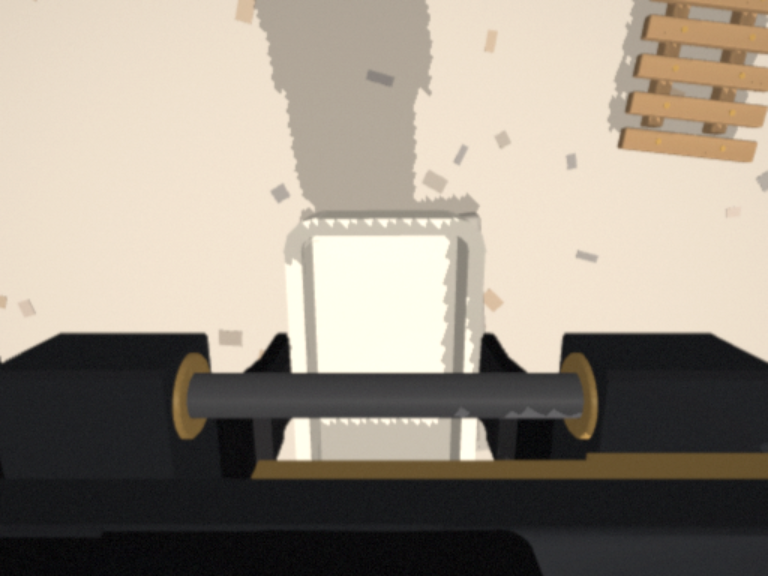

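jog_arm(
  moves=[
    [1, -0.01, 0.005, 0, 0, 0, -0.03],
    [1, -0.02, 0.01, 0, 0, 0, -0.06],
    [1, -0.027, 0.014, 0.01, 0, 0, -0.082],
    [1, -0.027, 0.014, 0.025, 0, 0, -0.082],
    [1, -0.027, 0.014, 0.04, 0, 0, -0.082],
    [1, -0.027, 0.014, 0.052, 0, 0, -0.082],
    [1, -0.027, 0.014, 0.06, 0, 0, -0.082],
    [1, -0.027, 0.014, 0.065, 0, 0, -0.082],
    [1, -0.027, 0.014, 0.065, 0, 0, -0.082],
    [1, -0.027, 0.014, 0.065, 0, 0, -0.082],
  ],
)

```text
time_s: 4.52
tcp_pos: [0.6419, -0.1092, 0.0317]
ee_rot: [[-0.934, -0.358, 0.0], [-0.358, 0.934, -0.0], [-0.0, -0.0, -1.0]]
wrist_force: [-0.0, -0.3, -1.0]
gripper_width: 0.685
```

```bash
python3 - <<'E'
from h import *
s=sense();print(s["tcp_pos"],s["ee_rot"])
snap("scene","sc2");snap("side","sd2");crop("sc2",120,170,130,100,6);crop("sd2",160,80,130,110,6)
E
```

```text
[ 0.64193432 -0.10916305  0.03167231] [[-9.33843025e-01 -3.57683013e-01  2.57410793e-04]
 [-3.57683068e-01  9.33843015e-01 -2.15030370e-04]
 [-1.63468561e-04 -2.92876094e-04 -9.99999944e-01]]
```

View pics/sc2_c.png

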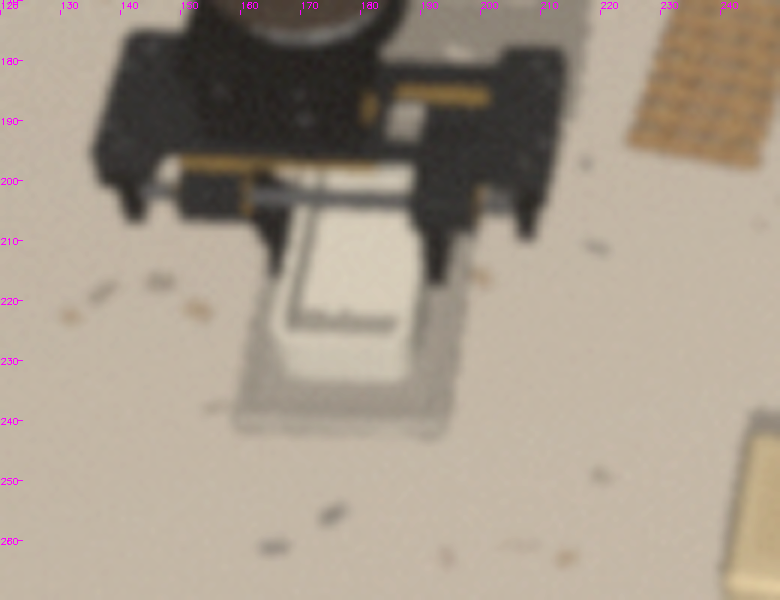

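View pics/sd2_c.png

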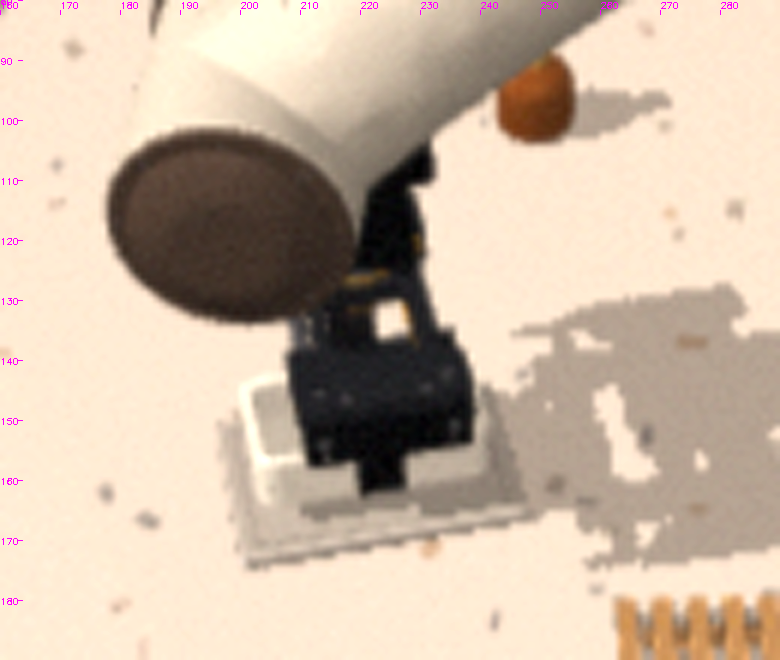

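The dish hangs square and centred over the pad. Its underside is at about 24 mm, so I lower it 15 mm and release.

jog_arm(
  moves=[
    [1, 0, 0, 0.003, 0, 0, 0],
    [1, 0, 0, 0.006, 0, 0, 0],
    [1, 0, 0, 0.009, 0, 0, 0],
    [1, 0, 0, 0.011, 0, 0, 0],
    [1, 0, 0, 0.013, 0, 0, 0],
    [1, 0, 0, 0.014, 0, 0, 0],
    [1, 0, 0, 0.0148, 0, 0, 0],
    [1, 0, 0, 0.0152, 0, 0, 0],
    [1, 0, 0, 0.0152, 0, 0, 0],
    [1, 0, 0, 0.0152, 0, 0, 0],
  ],
)

```text
time_s: 5.45
tcp_pos: [0.6418, -0.1089, 0.0165]
ee_rot: [[-0.934, -0.358, 0.0], [-0.358, 0.934, 0.0], [-0.0, -0.0, -1.0]]
wrist_force: [-0.2, 0.4, -1.1]
gripper_width: 0.686
```

jog_arm(
  moves=[
    [0.1, 0, 0, 0, 0, 0, 0],
    [-0.3, 0, 0, 0, 0, 0, 0],
    [-0.7, 0, 0, 0, 0, 0, 0],
    [-1, 0, 0, 0, 0, 0, 0],
    [-1, 0, 0, 0, 0, 0, 0],
    [-1, 0, 0, 0, 0, 0, 0],
    [-1, 0, 0, -0.02, 0, 0, 0],
    [-1, 0, 0, -0.05, 0, 0, 0],
    [-1, 0, 0, -0.09, 0, 0, 0],
    [-1, 0, 0, -0.13, 0, 0, 0],
  ],
)

```text
time_s: 6.28
tcp_pos: [0.641, -0.109, 0.147]
ee_rot: [[-0.934, -0.358, -0.002], [-0.358, 0.934, -0.0], [0.002, 0.001, -1.0]]
wrist_force: [1.3, -0.5, 0.7]
gripper_width: 0.995
```

```bash
python3 - <<'E'
from h import *
c=snap("wrist","w3");im=cv2.convertScaleAbs(cv2.imread("pics/w3.png"),alpha=1.3);im=cv2.resize(im,(768,576));cv2.imwrite("pics/w3b.png",im)
s=sense();print(s["tcp_pos"],s["ee_rot"])
E
```

```text
[ 0.64662439 -0.10984993  0.15803484] [[-0.9329272  -0.35971039  0.01597725]
 [-0.35979876  0.93302526 -0.00295242]
 [-0.01384516 -0.00850299 -0.999868  ]]
```

View pics/w3b.png

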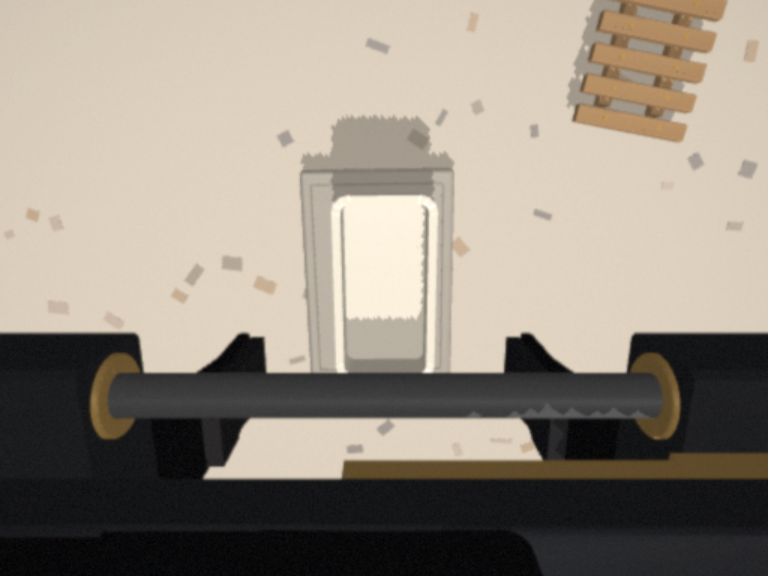

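Placed and released. The pad's near corners are at (301,172) and (453,170), and the dish rim corners at (332,196) and (438,196). Checking the offset.

```bash
python3 - <<'E'
from h import *
c=load("w3")
p=lambda x,y,z: plane(c,(x/1.5,y/1.5),z)[:2]
def line(name,z,L,R):
    L0,L1,R0,R1=[p(*q,z) for q in L+R]
    mid0=(L0+R0)/2;mid1=(L1+R1)/2
    d=(L1-L0)/np.linalg.norm(L1-L0)+(R1-R0)/np.linalg.norm(R1-R0)
    print(name,"end mid",mid0,"width",np.linalg.norm(R0-L0),"yaw",np.degrees(np.arctan2(d[1],d[0])))
    u=d/np.linalg.norm(d);return mid0,u
m,u=line("pad",.009,[(301,172),(310,372)],[(453,170),(451,372)])
print("pad centre",m+u*.070)
m,u=line("dish",.037,[(332,196),(334,372)],[(438,196),(437,372)])
print("dish centre",m+u*.056)
q=[(602,12),(717,32),(686,141),(574,122)]
E
```

```text
pad end mid [ 0.58114296 -0.13656954] width 0.09209999698807948 yaw 21.79824630473004
pad centre [ 0.64613777 -0.11057579]
dish end mid [ 0.59181299 -0.1273083 ] width 0.0589598092069442 yaw 21.167186076537444
dish centre [ 0.64403471 -0.10708723]
```

Offset is about 4 mm, well within 12 mm. Next the raft.

jog_arm(
  moves=[
    [-1, 0.015, 0.02, -0.02, 0, 0, 0.03],
    [-1, 0.035, 0.04, -0.04, 0, 0, 0.06],
    [-1, 0.055, 0.06, -0.06, 0, 0, 0.09],
    [-1, 0.08, 0.085, -0.07, 0, 0, 0.12],
    [-1, 0.1, 0.11, -0.07, 0, 0, 0.15],
    [-1, 0.12, 0.13, -0.07, 0, 0, 0.166],
    [-1, 0.135, 0.148, -0.07, 0, 0, 0.166],
    [-1, 0.142, 0.156, -0.07, 0, 0, 0.166],
    [-1, 0.142, 0.156, -0.07, 0, 0, 0.166],
    [-1, 0.142, 0.156, -0.07, 0, 0, 0.166],
  ],
)

```text
time_s: 7.17
tcp_pos: [0.454, -0.0138, 0.2169]
ee_rot: [[-0.98, -0.2, 0.002], [-0.2, 0.98, 0.0], [-0.002, -0.0, -1.0]]
wrist_force: [-0.5, 0.2, 0.0]
gripper_width: 0.999
```

```bash
python3 - <<'E'
from h import *
c=snap("wrist","w4");im=cv2.convertScaleAbs(cv2.imread("pics/w4.png"),alpha=1.3);im=cv2.resize(im,(768,576));cv2.imwrite("pics/w4b.png",im)
s=sense();print(s["tcp_pos"],s["ee_rot"])
E
```

```text
[ 0.45437084 -0.01401276  0.21665453] [[-9.80037017e-01 -1.98810448e-01  1.36035435e-03]
 [-1.98810659e-01  9.80037918e-01 -2.04921127e-05]
 [-1.32912480e-03 -2.90535974e-04 -9.99999075e-01]]
```

View pics/w4b.png

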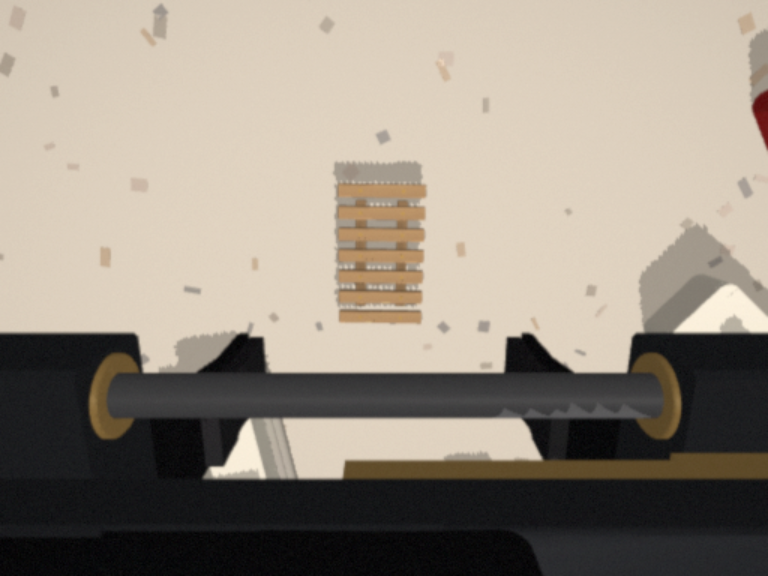

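The raft is well aligned in view, with seven slats from (338,190)–(426,190) to (339,317)–(421,317) and the middle slat at (338,257)–(423,256).

```bash
python3 - <<'E'
from h import *
c=load("w4")
p=lambda x,y,z=.014: plane(c,(x/1.5,y/1.5),z)[:2]
A=[(338,184),(426,185),(421,323),(339,323)]
P=np.array([p(*a) for a in A]);print(P,P.mean(0),cv2.minAreaRect((P*1000).astype(np.float32)))
m=[p(338,256.5),p(424,255.5)];d=m[1]-m[0];print(m,np.mean(m,0),np.linalg.norm(d),np.degrees(np.arctan2(d[1],d[0]))-90)
t=np.append(np.mean(m,0),.004);print("move",tomove(t))
w=proj(load("w1"),[.454,-.014,.014])
import itertools
# two wrist places: raft corner in w1 (637,105),(684,232) vs w4
for a,b in (((637,105),(338,184)),((684,232),(339,323))):
    print(tri(load("w1"),np.array(a)/1.5,c,np.array(b)/1.5))
E
```

```text
[[ 0.40675779 -0.05849885]
 [ 0.39441272  0.00560303]
 [ 0.5003111   0.02556036]
 [ 0.5134216  -0.03863226]] [ 0.4537258  -0.01649193] ((453.9172058105469, -16.514625549316406), (108.75794219970703, 65.51021575927734), 10.672639846801758)
[array([ 0.46048539, -0.0489006 ]), array([0.44646757, 0.01584746])] [ 0.45347648 -0.01652657] 0.06624809587216744 12.215893196343188
move [ 0.00165892 -0.00222403  0.21265317]
(array([ 0.4078235 , -0.05872435,  0.01102606]), np.float64(0.0017991330081521865))
(array([ 0.51286594, -0.03876503,  0.01178386]), np.float64(0.002513065965731298))
```

jog_arm(
  moves=[
    [-1, 0.0015, -0.0022, 0.03, 0, 0, 0],
    [-1, 0.0015, -0.0022, 0.06, 0, 0, 0],
    [-1, 0.0015, -0.0022, 0.09, 0, 0, 0],
    [-1, 0.0015, -0.0022, 0.12, 0, 0, 0],
    [-1, 0.0015, -0.0022, 0.15, 0, 0, 0],
    [-1, 0.0015, -0.0022, 0.175, 0, 0, 0],
    [-1, 0.0015, -0.0022, 0.195, 0, 0, 0],
    [-1, 0.0015, -0.0022, 0.207, 0, 0, 0],
    [-1, 0.0015, -0.0022, 0.213, 0, 0, 0],
    [-1, 0.0015, -0.0022, 0.2138, 0, 0, 0],
  ],
)

```text
time_s: 8.05
tcp_pos: [0.4527, -0.017, 0.0011]
ee_rot: [[-0.98, -0.198, -0.002], [-0.198, 0.98, -0.001], [0.003, -0.001, -1.0]]
wrist_force: [0.5, -0.5, -0.4]
gripper_width: 0.998
```

jog_arm(
  moves=[
    [-1, 0, 0, 0, 0, 0, 0],
    [0, 0, 0, 0, 0, 0, 0],
    [0.3, 0, 0, 0, 0, 0, 0],
    [0.6, 0, 0, 0, 0, 0, 0],
    [1, 0, 0, 0, 0, 0, 0],
    [1, 0, 0, 0, 0, 0, 0],
    [1, 0, 0, 0, 0, 0, 0],
    [1, 0, 0, 0, 0, 0, 0],
    [1, 0, 0, 0, 0, 0, 0],
    [1, 0, 0, 0, 0, 0, 0],
  ],
)

```text
time_s: 8.88
tcp_pos: [0.4527, -0.0163, 0.0031]
ee_rot: [[-0.98, -0.199, 0.001], [-0.199, 0.98, 0.0], [-0.001, -0.0, -1.0]]
wrist_force: [-0.7, 0.2, 6.1]
gripper_width: 0.742
```

jog_arm(
  moves=[
    [1, 0, 0, -0.005, 0, 0, 0],
    [1, 0, 0, -0.015, 0, 0, 0],
    [1, 0, 0, -0.03, 0, 0, 0],
    [1, 0, 0, -0.05, 0, 0, 0],
    [1, 0, 0, -0.07, 0, 0, 0],
    [1, 0, 0, -0.09, 0, 0, 0],
    [1, 0, 0, -0.1, 0, 0, 0],
    [1, 0, 0, -0.1, 0, 0, 0],
    [1, 0, 0, -0.1, 0, 0, 0],
    [1, 0, 0, -0.1, 0, 0, 0],
  ],
)

```text
time_s: 9.72
tcp_pos: [0.4514, -0.0166, 0.1017]
ee_rot: [[-0.98, -0.198, -0.002], [-0.198, 0.98, -0.0], [0.002, 0.0, -1.0]]
wrist_force: [0.0, -0.8, -1.5]
gripper_width: 0.742
```

```bash
python3 - <<'E'
from h import *
c=snap("wrist","w5");im=cv2.convertScaleAbs(cv2.imread("pics/w5.png"),alpha=1.3);im=cv2.resize(im,(768,576));cv2.imwrite("pics/w5b.png",im)
snap("side","sd5");crop("sd5",230,90,120,100,6)
s=sense();print(s["tcp_pos"],s["ee_rot"])
E
```

```text
[ 0.4514556  -0.01670484  0.10145153] [[-9.80144892e-01 -1.98266698e-01 -2.51151161e-03]
 [-1.98265780e-01  9.80148104e-01 -6.11621920e-04]
 [ 2.58291760e-03 -1.01531292e-04 -9.99996659e-01]]
```

View pics/w5b.png

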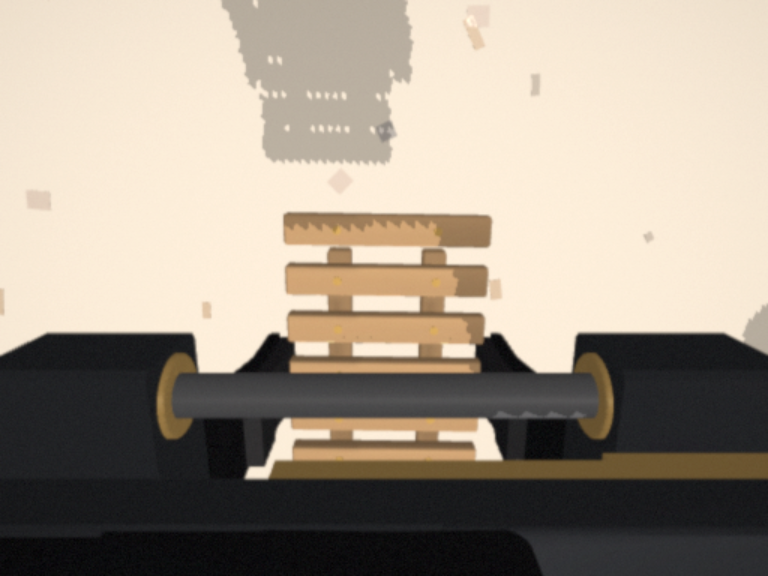

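View pics/sd5_c.png

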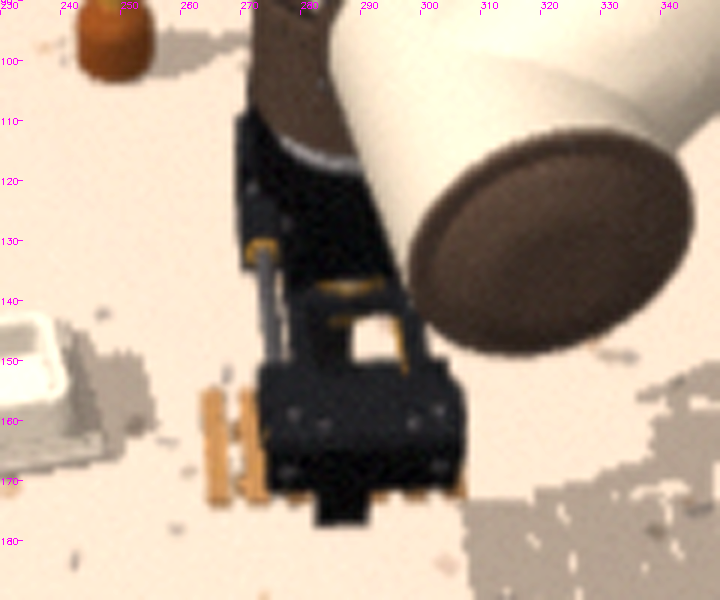

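```bash
python3 - <<'E'
from h import *
c=load("w5");s=sense();R=np.array(s["ee_rot"]);t=np.array(s["tcp_pos"])
for tx in (.0545,.0445,-.0445):
  for y in (-.033,.033):
    P=t+R@np.array([tx,y,-.0109]);print(tx,y,(proj(c,P)*1.5).round(1))
E
```

```text
0.0545 -0.033 [277.7 212.4]
0.0545 0.033 [489.7 212.5]
0.0445 -0.033 [279.5 244.3]
0.0445 0.033 [488.  244.3]
-0.0445 -0.033 [293.  487.2]
-0.0445 0.033 [474.6 487.2]
```

```bash
python3 - <<'E'
from h import *
snap("scene","sc5");crop("sc5",140,180,100,75,8);cv2.imwrite("pics/sd5_d.png",0) if 0 else None
import shutil;shutil.copy("pics/sd5.png","pics/sd5e.png");crop("sd5e",180,115,100,75,8)
E
```

```text
(no output)
```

View pics/sc5_c.png

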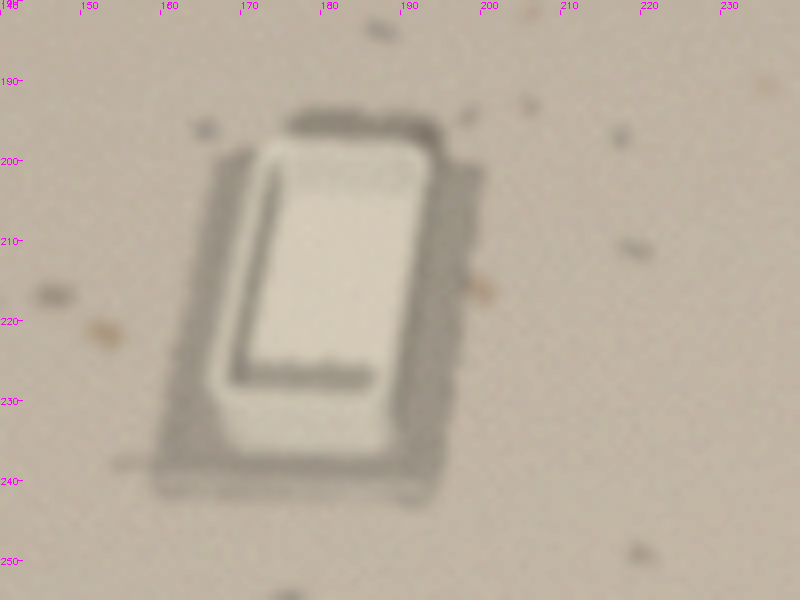

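View pics/sd5e_c.png

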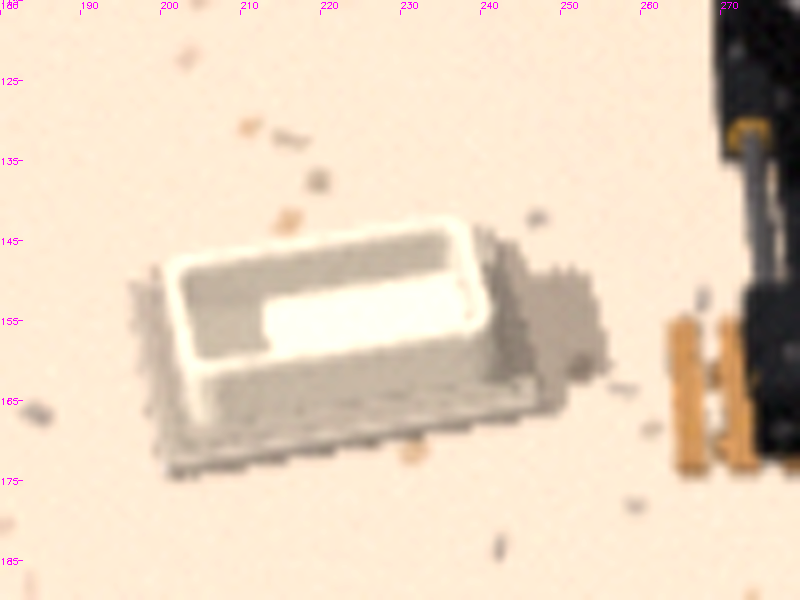

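```bash
python3 - <<'E'
from h import *
a=load("sc5");b=load("sd5")
S=np.array([(262,140),(438,143),(393,395),(212,390)])/8+[140,180]
D=np.array([(163,258),(465,217),(492,328),(195,372)])/8+[180,115]
for c,Q in((a,S),(b,D)):
    P=np.array([plane(c,p,.037)[:2] for p in Q]);print(P.mean(0),cv2.minAreaRect((P*1000).astype(np.float32)))
print(tri(a,S.mean(0),b,D.mean(0)))
s=sense();print(s["tcp_pos"],tomove([.6425,-.1085,.1]))
E
```

```text
[ 0.64229229 -0.10490713] ((641.8967895507812, -104.47715759277344), (107.60161590576172, 61.606544494628906), 21.755508422851562)
[ 0.64229416 -0.10729458] ((643.2793579101562, -106.63548278808594), (111.04736328125, 59.69197463989258), 19.738868713378906)
(array([ 0.64281172, -0.10560356,  0.0366428 ]), np.float64(0.0023564709480448274))
[ 0.45158152 -0.01668437  0.10150956] [-0.16891705 -0.12785948  0.00111348]
```

jog_arm(
  moves=[
    [1, -0.008, -0.006, 0, 0, 0, -0.01],
    [1, -0.024, -0.018, 0, 0, 0, -0.025],
    [1, -0.045, -0.034, 0, 0, 0, -0.045],
    [1, -0.068, -0.052, 0, 0, 0, -0.07],
    [1, -0.092, -0.07, 0, 0, 0, -0.095],
    [1, -0.116, -0.088, 0, 0, 0, -0.12],
    [1, -0.138, -0.105, 0, 0, 0, -0.14],
    [1, -0.156, -0.118, 0, 0, 0, -0.16],
    [1, -0.165, -0.125, 0, 0, 0, -0.168],
    [1, -0.168, -0.127, 0, 0, 0, -0.168],
  ],
)

```text
time_s: 10.7
tcp_pos: [0.6432, -0.1087, 0.1006]
ee_rot: [[-0.934, -0.358, -0.002], [-0.358, 0.934, -0.0], [0.002, 0.0, -1.0]]
wrist_force: [0.1, 0.3, -0.0]
gripper_width: 0.744
```

jog_arm(
  moves=[
    [1, 0, 0, 0.005, 0, 0, 0],
    [1, 0, 0, 0.012, 0, 0, 0],
    [1, 0, 0, 0.02, 0, 0, 0],
    [1, 0, 0, 0.028, 0, 0, 0],
    [1, 0, 0, 0.034, 0, 0, 0],
    [1, 0, 0, 0.038, 0, 0, 0],
    [1, 0, 0, 0.04, 0, 0, 0],
    [1, 0, 0, 0.04, 0, 0, 0],
    [1, 0, 0, 0.04, 0, 0, 0],
    [1, 0, 0, 0.04, 0, 0, 0],
  ],
)

```text
time_s: 11.53
tcp_pos: [0.6425, -0.1076, 0.063]
ee_rot: [[-0.933, -0.36, 0.001], [-0.36, 0.933, -0.0], [-0.001, -0.0, -1.0]]
wrist_force: [0.3, 1.2, -0.4]
gripper_width: 0.743
```

```bash
python3 - <<'E'
from h import *
c=snap("wrist","w6");im=cv2.convertScaleAbs(cv2.imread("pics/w6.png"),alpha=1.3);im=cv2.resize(im,(768,576));cv2.imwrite("pics/w6b.png",im)
snap("scene","sc6");crop("sc6",140,170,100,75,8)
s=sense();print(s["tcp_pos"],s["ee_rot"][:,0],s["wrist_force"])
E
```

```text
[ 0.64247626 -0.10763748  0.06303096] [-9.33127971e-01 -3.59543329e-01 -8.85538731e-04] [-0.28429991  0.54424076 -0.51987825]
```

View pics/w6b.png

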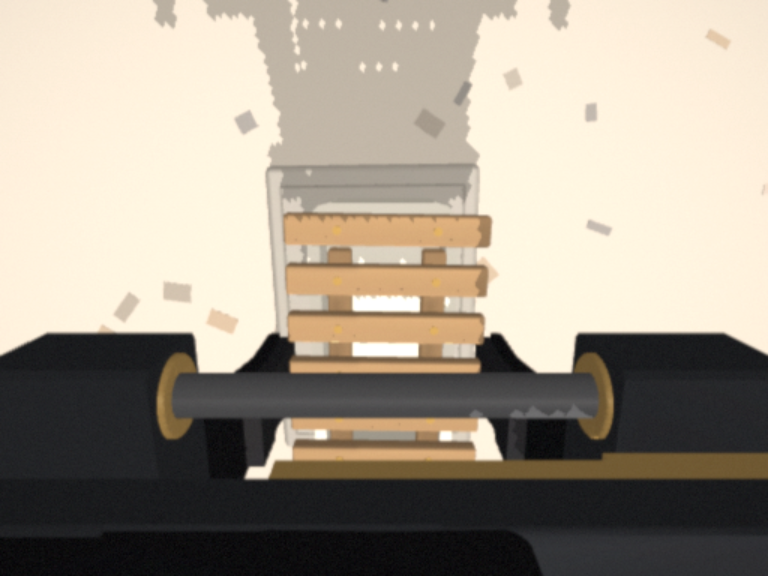

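View pics/sc6_c.png

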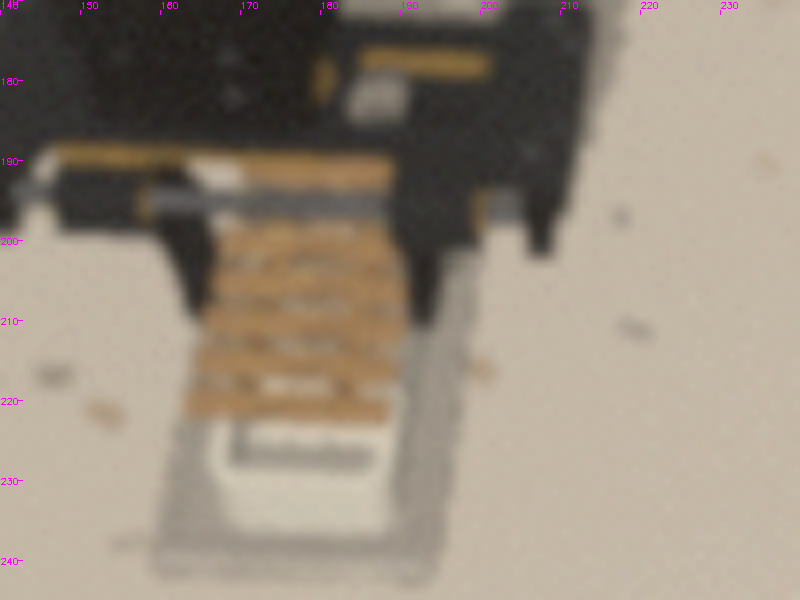

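```bash
python3 - <<'E'
from h import *
crop("w6",170,100,160,120,5)
E
```

```text
(no output)
```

View pics/w6_c.png

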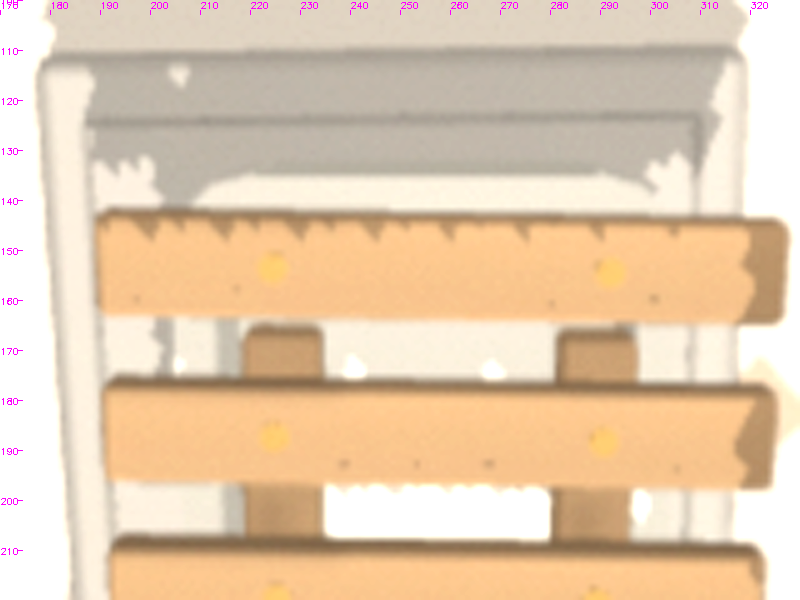

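```bash
python3 - <<'E'
from h import *
c=load("w6");s=sense();R=np.array(s["ee_rot"]);t=np.array(s["tcp_pos"])
e=plane(c,(255.2,134.5),.037);print("dish end in tool",R.T@(e-t),"expect x .056 if centred")
e=plane(c,(258.4,142.5),.063+.0109);print("raft end in tool",R.T@(e-t),"expect .0545")
E
```

```text
dish end in tool [ 0.05508817 -0.00049713  0.02598235] expect x .056 if centred
raft end in tool [ 0.05403533  0.00112188 -0.01091727] expect .0545
```

Raft and dish are aligned within about 1.5 mm, so I trim that and lower by 31 mm.

jog_arm(
  moves=[
    [1, 0, -0.0015, 0.004, 0, 0, 0],
    [1, 0, -0.0015, 0.009, 0, 0, 0],
    [1, 0, -0.0015, 0.014, 0, 0, 0],
    [1, 0, -0.0015, 0.019, 0, 0, 0],
    [1, 0, -0.0015, 0.023, 0, 0, 0],
    [1, 0, -0.0015, 0.026, 0, 0, 0],
    [1, 0, -0.0015, 0.028, 0, 0, 0],
    [1, 0, -0.0015, 0.03, 0, 0, 0],
    [1, 0, -0.0015, 0.0308, 0, 0, 0],
    [1, 0, -0.0015, 0.0308, 0, 0, 0],
  ],
)

```text
time_s: 12.47
tcp_pos: [0.6427, -0.109, 0.0322]
ee_rot: [[-0.933, -0.36, 0.0], [-0.36, 0.933, -0.0], [-0.0, -0.0, -1.0]]
wrist_force: [-1.2, 0.5, 2.4]
gripper_width: 0.746
```

```bash
python3 - <<'E'
from h import *
s=sense();print(s["tcp_pos"],s["wrist_force"])
snap("side","sd7");crop("sd7",170,95,110,80,7)
E
```

```text
[ 0.64273466 -0.10900853  0.03220834] [-1.20957843  0.50787302  2.36540824]
```

View pics/sd7_c.png

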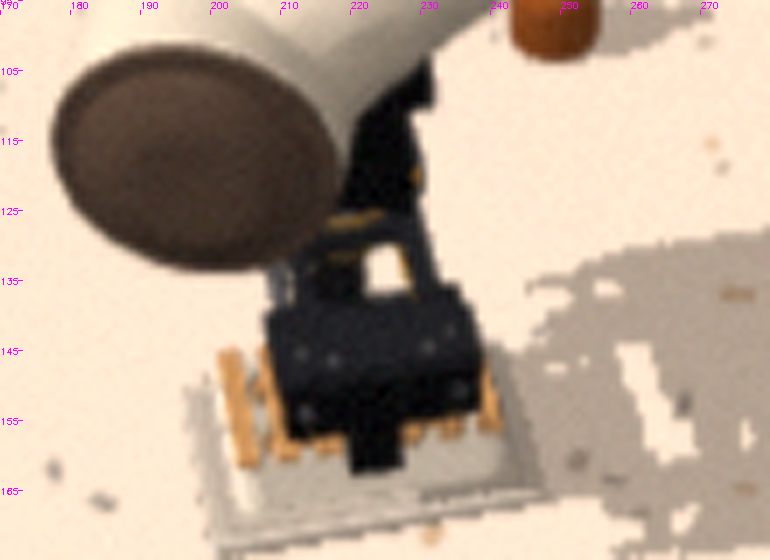

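Slats lie on the rim and the force is +2.4 N, so there is contact. Releasing and going up.

jog_arm(
  moves=[
    [0.3, 0, 0, 0, 0, 0, 0],
    [0, 0, 0, 0, 0, 0, 0],
    [-0.5, 0, 0, 0, 0, 0, 0],
    [-1, 0, 0, 0, 0, 0, 0],
    [-1, 0, 0, 0, 0, 0, 0],
    [-1, 0, 0, 0, 0, 0, 0],
    [-1, 0, 0, -0.015, 0, 0, 0],
    [-1, 0, 0, -0.045, 0, 0, 0],
    [-1, 0, 0, -0.085, 0, 0, 0],
    [-1, 0, 0, -0.125, 0, 0, 0],
  ],
)

```text
time_s: 13.35
tcp_pos: [0.642, -0.1091, 0.1567]
ee_rot: [[-0.933, -0.36, -0.003], [-0.36, 0.933, -0.0], [0.003, 0.001, -1.0]]
wrist_force: [1.3, -0.1, 0.0]
gripper_width: 0.999
```

```bash
python3 - <<'E'
from h import *
c=snap("wrist","w8");im=cv2.convertScaleAbs(cv2.imread("pics/w8.png"),alpha=1.3);im=cv2.resize(im,(768,576));cv2.imwrite("pics/w8b.png",im)
s=sense();print(s["tcp_pos"],s["ee_rot"][:,0])
E
```

```text
[ 0.6475076  -0.10994037  0.1678074 ] [-0.93225894 -0.36154661 -0.01331593]
```

View pics/w8b.png

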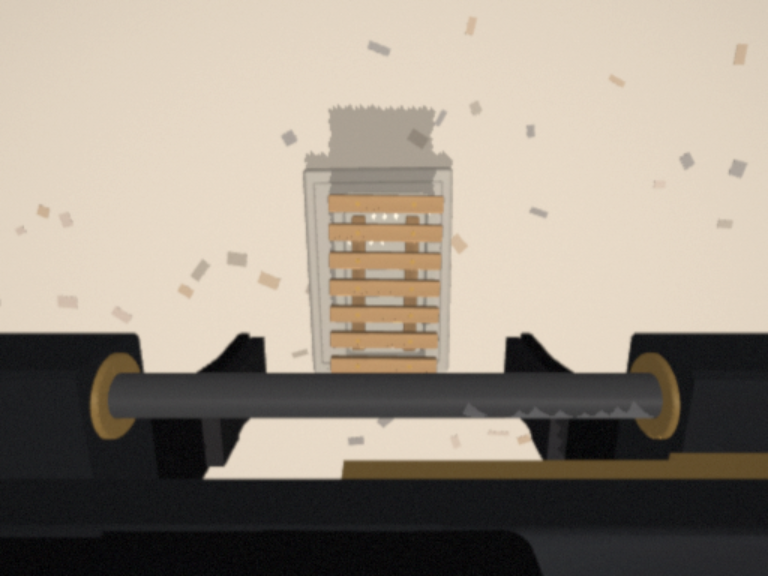

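The raft lies square in the dish, with slats at (329–443, 195–372). Next the soap.

jog_arm(
  moves=[
    [-1, -0.01, 0.015, -0.02, 0, 0, 0.02],
    [-1, -0.025, 0.04, -0.04, 0, 0, 0.04],
    [-1, -0.04, 0.07, -0.06, 0, 0, 0.06],
    [-1, -0.058, 0.1, -0.06, 0, 0, 0.08],
    [-1, -0.076, 0.13, -0.06, 0, 0, 0.1],
    [-1, -0.092, 0.16, -0.06, 0, 0, 0.115],
    [-1, -0.105, 0.185, -0.06, 0, 0, 0.115],
    [-1, -0.112, 0.198, -0.06, 0, 0, 0.115],
    [-1, -0.113, 0.2, -0.06, 0, 0, 0.115],
    [-1, -0.113, 0.2, -0.06, 0, 0, 0.115],
  ],
)

```text
time_s: 14.23
tcp_pos: [0.6762, 0.1189, 0.216]
ee_rot: [[-0.968, -0.251, -0.001], [-0.251, 0.968, -0.0], [0.001, -0.0, -1.0]]
wrist_force: [0.1, -0.6, -0.3]
gripper_width: 0.998
```

```bash
python3 - <<'E'
from h import *
c=snap("wrist","w9");crop("w9",160,80,200,150,4)
s=sense();print(s["tcp_pos"],s["ee_rot"][:,0])
E
```

```text
[0.67612602 0.11789432 0.21623918] [-9.68200503e-01 -2.50174260e-01  7.91556765e-04]
```

View pics/w9_c.png

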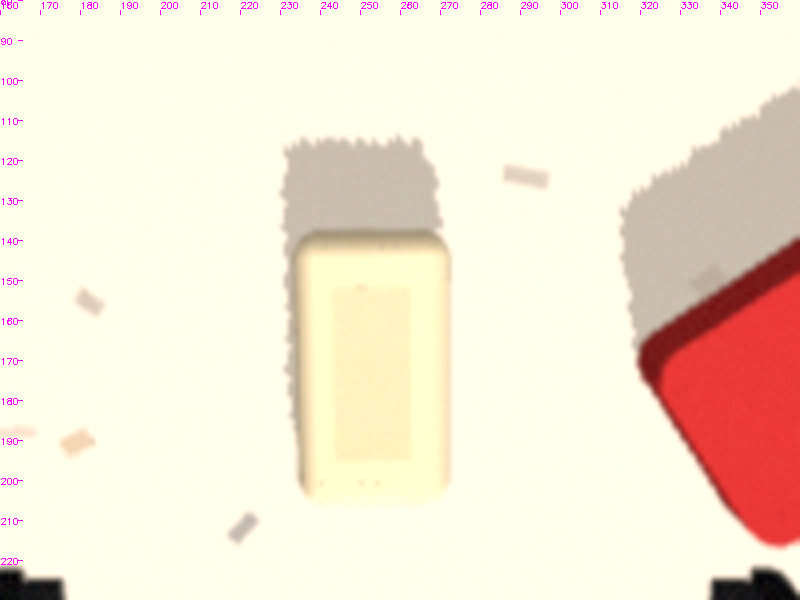

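The soap's outline runs from (233,138) to (272.5,206), aligned with the tool. The red cover's corner at (320,167) is beside it, so I'll descend with the jaws partly closed.

```bash
python3 - <<'E'
from h import *
c=load("w9");P=np.array([plane(c,p,.02)[:2] for p in [(233.2,138),(272.5,138),(272.5,205.7),(233.2,205.7)]])
print(P.mean(0),cv2.minAreaRect((P*1000).astype(np.float32)))
s=sense();print(tomove([*P.mean(0),.006]),s["tcp_pos"])
r=plane(c,(320,167),.034);print("red",tomove(r))
E
```

```text
[0.67673727 0.11517039] ((676.7639770507812, 115.06553649902344), (78.0163345336914, 45.82493591308594), 14.589225769042969)
[-7.67710193e-05 -2.75007978e-03  2.10239717e-01] [0.67612602 0.11789432 0.21623918]
red [0.00909081 0.07031778 0.18223301]
```

jog_arm(
  moves=[
    [-0.4, 0, -0.0025, 0.03, 0, 0, 0],
    [-0.4, 0, -0.0025, 0.06, 0, 0, 0],
    [-0.4, 0, -0.0025, 0.09, 0, 0, 0],
    [-0.4, 0, -0.0025, 0.12, 0, 0, 0],
    [-0.4, 0, -0.0025, 0.15, 0, 0, 0],
    [-0.4, 0, -0.0025, 0.175, 0, 0, 0],
    [-0.4, 0, -0.0025, 0.193, 0, 0, 0],
    [-0.4, 0, -0.0025, 0.205, 0, 0, 0],
    [-0.4, 0, -0.0025, 0.211, 0, 0, 0],
    [-0.4, 0, -0.0025, 0.211, 0, 0, 0],
  ],
)

```text
time_s: 15.12
tcp_pos: [0.6764, 0.1146, 0.0047]
ee_rot: [[-0.969, -0.249, -0.002], [-0.249, 0.969, -0.001], [0.002, -0.0, -1.0]]
wrist_force: [-0.0, -0.8, 0.4]
gripper_width: 0.702
```

jog_arm(
  moves=[
    [-0.4, 0, 0, 0, 0, 0, 0],
    [0, 0, 0, 0, 0, 0, 0],
    [0.3, 0, 0, 0, 0, 0, 0],
    [0.6, 0, 0, 0, 0, 0, 0],
    [1, 0, 0, 0, 0, 0, 0],
    [1, 0, 0, 0, 0, 0, 0],
    [1, 0, 0, 0, 0, 0, 0],
    [1, 0, 0, 0, 0, 0, 0],
    [1, 0, 0, 0, 0, 0, 0],
    [1, 0, 0, 0, 0, 0, 0],
  ],
)

```text
time_s: 15.95
tcp_pos: [0.6774, 0.116, 0.0069]
ee_rot: [[-0.968, -0.251, 0.001], [-0.251, 0.968, 0.0], [-0.001, -0.0, -1.0]]
wrist_force: [-0.8, 0.3, 5.7]
gripper_width: 0.501
```

jog_arm(
  moves=[
    [1, 0, 0, -0.008, 0, 0, 0],
    [1, 0, 0, -0.025, 0, 0, 0],
    [1, 0, 0, -0.05, 0, 0, 0],
    [1, 0, 0, -0.075, 0, 0, 0],
    [1, 0, 0, -0.095, 0, 0, 0],
    [1, 0.005, -0.011, -0.11, 0, 0, -0.01],
    [1, 0.013, -0.03, -0.115, 0, 0, -0.02],
    [1, 0.024, -0.055, -0.115, 0, 0, -0.04],
    [1, 0.036, -0.083, -0.115, 0, 0, -0.06],
    [1, 0.048, -0.111, -0.115, 0, 0, -0.08],
  ],
)

```text
time_s: 16.78
tcp_pos: [0.6574, -0.0042, 0.1205]
ee_rot: [[-0.945, -0.328, -0.001], [-0.328, 0.945, 0.0], [0.001, 0.001, -1.0]]
wrist_force: [0.5, -0.0, -1.4]
gripper_width: 0.5
```

```bash
python3 - <<'E'
from h import *
s=sense();print(s["tcp_pos"],s["ee_rot"][:,0],s["gripper_width"],s["wrist_force"]);print(tomove([.6427,-.109,.12]))
E
```

```text
[ 0.65737532 -0.00424586  0.1204983 ] [-9.44533864e-01 -3.28413460e-01  6.16067746e-04] 0.4999817347475353 [ 0.54757682 -0.03565217 -1.44694786]
[ 0.0482637  -0.09412461  0.00046457]
```

jog_arm(
  moves=[
    [1, 0.012, -0.023, 0, 0, 0, -0.01],
    [1, 0.024, -0.045, 0, 0, 0, -0.02],
    [1, 0.035, -0.066, 0, 0, 0, -0.03],
    [1, 0.044, -0.083, 0, 0, 0, -0.035],
    [1, 0.049, -0.0925, 0, 0, 0, -0.035],
    [1, 0.0497, -0.0945, 0.01, 0, 0, -0.035],
    [1, 0.0497, -0.0945, 0.025, 0, 0, -0.035],
    [1, 0.0497, -0.0945, 0.038, 0, 0, -0.035],
    [1, 0.0497, -0.0945, 0.045, 0, 0, -0.035],
    [1, 0.0497, -0.0945, 0.047, 0, 0, -0.035],
  ],
)

```text
time_s: 17.62
tcp_pos: [0.6409, -0.1082, 0.0713]
ee_rot: [[-0.933, -0.36, -0.004], [-0.36, 0.933, 0.0], [0.004, 0.002, -1.0]]
wrist_force: [-0.3, -0.6, -1.5]
gripper_width: 0.502
```

```bash
python3 - <<'E'
from h import *
c=snap("wrist","w10");crop("w10",160,70,190,140,4)
s=sense();print(s["tcp_pos"],s["ee_rot"][:,0],s["gripper_width"],s["wrist_force"])
E
```

```text
[ 0.64140881 -0.10836219  0.07196923] [-0.93282318 -0.36032467  0.00265346] 0.5005012262628391 [ 0.21314395  0.59862718 -1.58273446]
```

View pics/w10_c.png

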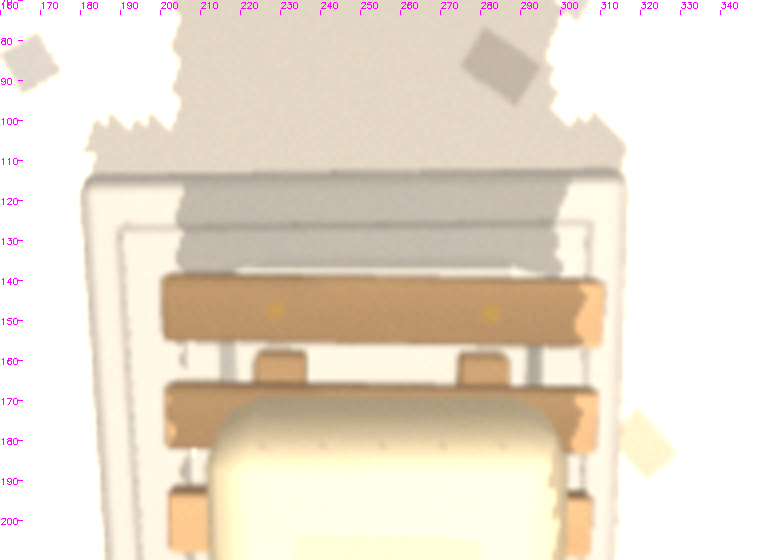

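```bash
python3 - <<'E'
from h import *
c=load("w10");s=sense();R=np.array(s["ee_rot"]);t=np.array(s["tcp_pos"])
print("raft end",R.T@(plane(c,(255.4,139),.043)-t),"expect .0545")
print("soap end",R.T@(plane(c,(256.8,169),.072-.0069+.014)-t),"expect .039")
print(t)
E
```

```text
raft end [ 5.28013298e-02 -7.55202021e-05  2.91093701e-02] expect .0545
soap end [ 0.04138968  0.00067576 -0.00702026] expect .039
[ 0.64140881 -0.10836219  0.07196923]
```

jog_arm(
  moves=[
    [1, -0.002, 0, 0.003, 0, 0, 0],
    [1, -0.002, 0, 0.006, 0, 0, 0],
    [1, -0.002, 0, 0.009, 0, 0, 0],
    [1, -0.002, 0, 0.012, 0, 0, 0],
    [1, -0.002, 0, 0.015, 0, 0, 0],
    [1, -0.002, 0, 0.018, 0, 0, 0],
    [1, -0.002, 0, 0.02, 0, 0, 0],
    [1, -0.002, 0, 0.021, 0, 0, 0],
    [1, -0.002, 0, 0.022, 0, 0, 0],
    [1, -0.002, 0, 0.022, 0, 0, 0],
  ],
)

```text
time_s: 18.5
tcp_pos: [0.6438, -0.1085, 0.0516]
ee_rot: [[-0.933, -0.359, -0.0], [-0.359, 0.933, -0.0], [0.0, 0.0, -1.0]]
wrist_force: [0.3, 0.1, -1.3]
gripper_width: 0.507
```

jog_arm(
  moves=[
    [1, 0, 0, 0.0004, 0, 0, 0],
    [1, 0, 0, 0.0008, 0, 0, 0],
    [1, 0, 0, 0.0012, 0, 0, 0],
    [1, 0, 0, 0.0016, 0, 0, 0],
    [1, 0, 0, 0.002, 0, 0, 0],
    [1, 0, 0, 0.0022, 0, 0, 0],
    [1, 0, 0, 0.0022, 0, 0, 0],
    [1, 0, 0, 0.0022, 0, 0, 0],
    [1, 0, 0, 0.0022, 0, 0, 0],
    [1, 0, 0, 0.0022, 0, 0, 0],
  ],
)

```text
time_s: 19.33
tcp_pos: [0.6439, -0.1085, 0.0499]
ee_rot: [[-0.933, -0.36, 0.0], [-0.36, 0.933, -0.0], [-0.0, -0.0, -1.0]]
wrist_force: [-2.3, 0.4, 2.8]
gripper_width: 0.506
```

Force went from −1.3 to +2.8 N, so the soap rests on the slats. Opening only as much as needed, then going up.

jog_arm(
  moves=[
    [0, 0, 0, 0, 0, 0, 0],
    [-0.2, 0, 0, 0, 0, 0, 0],
    [-0.5, 0, 0, 0, 0, 0, 0],
    [-0.7, 0, 0, 0, 0, 0, 0],
    [-0.7, 0, 0, 0, 0, 0, 0],
    [-0.7, 0, 0, 0, 0, 0, 0],
    [-0.7, 0, 0, -0.015, 0, 0, 0],
    [-0.7, 0, 0, -0.045, 0, 0, 0],
    [-0.7, 0, 0, -0.085, 0, 0, 0],
    [-0.7, 0, 0, -0.125, 0, 0, 0],
  ],
)

```text
time_s: 20.17
tcp_pos: [0.6431, -0.1086, 0.1749]
ee_rot: [[-0.933, -0.36, -0.003], [-0.36, 0.933, -0.0], [0.003, 0.001, -1.0]]
wrist_force: [2.0, 0.4, 0.9]
gripper_width: 0.847
```

```bash
python3 - <<'E'
from h import *
c=snap("wrist","w11");crop("w11",170,100,180,150,4)
s=sense();print(s["tcp_pos"],s["ee_rot"][:,0],s["gripper_width"],s["wrist_force"])
E
```

```text
[ 0.64846332 -0.10952193  0.1861069 ] [-0.9322831  -0.36147986 -0.01343599] 0.85265184618568 [ 3.14575643 -0.69083538  7.10155151]
```

View pics/w11_c.png

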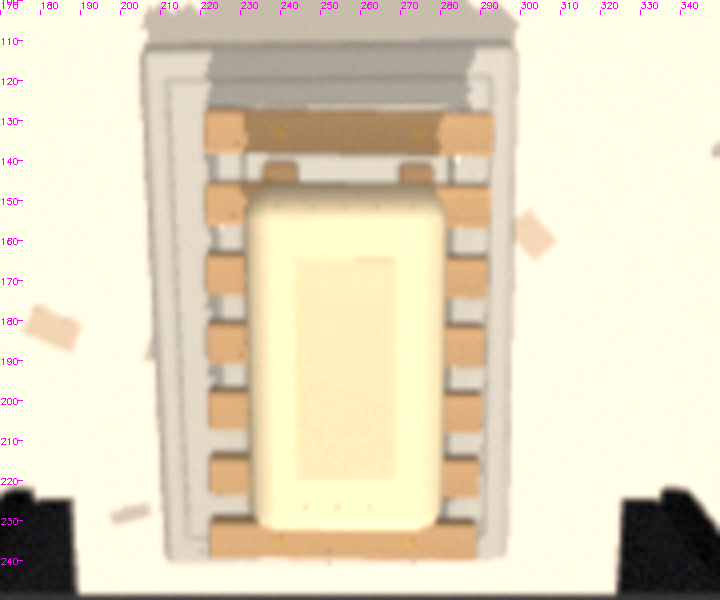

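```bash
python3 - <<'E'
from h import *
c=load("w11")
f=lambda q,z:np.array([plane(c,p,z)[:2] for p in q])
def ax(P): 
    d=P[2]+P[3]-P[0]-P[1];return np.degrees(np.arctan2(d[1],d[0]))
R=f([(221.3,127),(293,128.5),(289.3,240),(222.5,239.5)],.043)
S=f([(231.5,147),(281.5,147.5),(279.5,232.5),(234,231.5)],.058)
D=f([(207,113),(299.5,112),(296,239.5),(212,240)],.009)
for n,P in(("raft",R),("soap",S),("pad",D)): print(n,P.mean(0),ax(P),cv2.minAreaRect((P*1000).astype(np.float32))[1])
E
```

```text
raft [ 0.64307097 -0.10810415] 20.4778979538128 (108.44438934326172, 65.7315444946289)
soap [ 0.64392227 -0.10767793] 21.280322368982414 (78.78923034667969, 43.33314895629883)
pad [ 0.6445785  -0.11069616] 21.313725155629253 (135.67225646972656, 92.23515319824219)
```

Soap is within 1 mm and 1° of the raft. Now the cover. Candidates in the scene view are red (352,178), white (332,215) and red (306,261). White fits; the red ones are excluded by the text.

jog_arm(
  moves=[
    [-0.7, 0.001, 0.02, -0.02, 0, 0, -0.03],
    [-0.7, 0.003, 0.055, -0.045, 0, 0, -0.09],
    [-0.7, 0.006, 0.095, -0.06, 0, 0, -0.17],
    [-0.7, 0.008, 0.135, -0.06, 0, 0, -0.25],
    [-0.7, 0.01, 0.175, -0.06, 0, 0, -0.33],
    [-0.7, 0.013, 0.215, -0.06, 0, 0, -0.41],
    [-0.7, 0.016, 0.255, -0.06, 0, 0, -0.49],
    [-0.7, 0.018, 0.295, -0.06, 0, 0, -0.57],
    [-0.7, 0.02, 0.335, -0.06, 0, 0, -0.64],
    [-0.7, 0.022, 0.37, -0.06, 0, 0, -0.672],
  ],
)

```text
time_s: 21.05
tcp_pos: [0.4891, 0.2309, 0.2347]
ee_rot: [[-0.503, -0.864, 0.001], [-0.864, 0.503, 0.001], [-0.001, -0.0, -1.0]]
wrist_force: [0.8, 0.7, 0.8]
gripper_width: 0.849
```

```bash
python3 - <<'E'
from h import *
s=sense();print(s["tcp_pos"],s["ee_rot"],s["joints"]);print(tomove([.471,.2706,.235]))
E
```

```text
[0.48910957 0.23085429 0.23469219] [[-5.03215844e-01 -8.64160509e-01  6.54941789e-04]
 [-8.64160222e-01  5.03216231e-01  7.32165814e-04]
 [-9.62286121e-04 -1.97537203e-04 -9.99999517e-01]] [ 4.24485313e+01  1.33078230e+01 -1.03357698e+01 -6.14559488e-03
 -6.63004047e+01 -7.26590723e+01]
[-0.02523393  0.0356502  -0.00029057]
```

jog_arm(
  moves=[
    [-0.7, -0.01, 0.014, 0, 0, 0, 0],
    [-0.7, -0.02, 0.028, 0, 0, 0, 0],
    [-0.7, -0.025, 0.036, 0, 0, 0, 0],
    [-0.7, -0.025, 0.036, 0, 0, 0, 0],
    [-0.7, -0.025, 0.036, 0, 0, 0, 0],
    [-0.7, -0.025, 0.036, 0, 0, 0, 0],
    [-0.7, -0.025, 0.036, 0, 0, 0, 0],
    [-0.7, -0.025, 0.036, 0, 0, 0, 0],
    [-0.7, -0.025, 0.036, 0, 0, 0, 0],
    [-0.7, -0.025, 0.036, 0, 0, 0, 0],
  ],
)

```text
time_s: 21.88
tcp_pos: [0.4722, 0.2682, 0.2346]
ee_rot: [[-0.507, -0.862, -0.0], [-0.862, 0.507, -0.0], [0.0, -0.0, -1.0]]
wrist_force: [0.3, -0.1, 0.2]
gripper_width: 0.846
```

```bash
python3 - <<'E'
from h import *
c=snap("wrist","w12");crop("w12",160,80,200,150,4)
s=sense();print(s["tcp_pos"],s["ee_rot"][:,0],s["gripper_width"],s["wrist_force"])
E
```

```text
[0.47216299 0.26826433 0.23457715] [-5.06956485e-01 -8.61971648e-01 -2.63272288e-05] 0.8496645219875342 [ 0.17125836 -0.16289123  0.00707297]
```

View pics/w12_c.png

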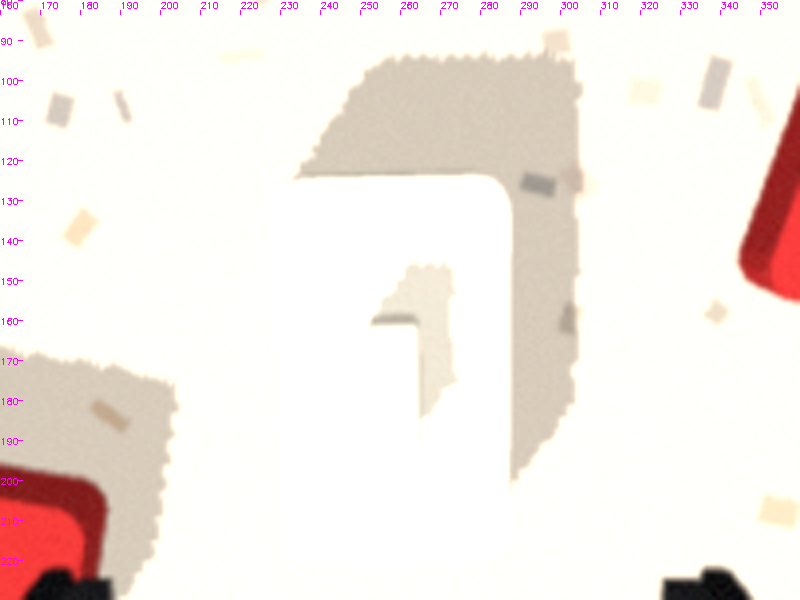

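```bash
python3 - <<'E'
from h import *
im=cv2.imread("pics/w12.png")[80:240,190:350].astype(float)
x=np.clip((im-150)*255/100,0,255).astype(np.uint8);x=cv2.resize(x,None,fx=4,fy=4,interpolation=cv2.INTER_CUBIC)
for i in range(0,160,10):
    cv2.putText(x,str(190+i),(i*4,8),0,.3,(255,0,255),1);cv2.putText(x,str(80+i),(0,i*4+4),0,.3,(255,0,255),1)
cv2.imwrite("pics/w12d.png",x)
E
```

```text
(no output)
```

View pics/w12d.png

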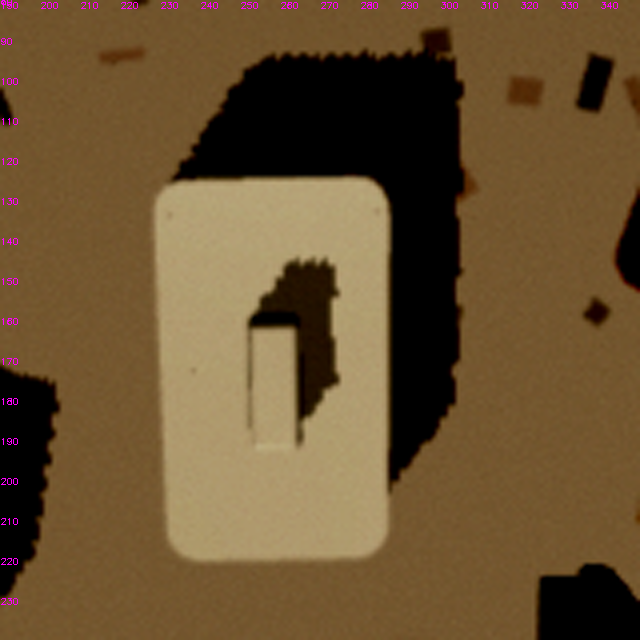

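The white cover's top spans (228.5–287, 124–220) and its grip bar's top (252.5–264.5, 161.5–190.5). It is the only white one here, with red ones on both sides.

```bash
python3 - <<'E'
from h import *
c=load("w12")
f=lambda q,z:np.array([plane(c,p,z)[:2] for p in q])
def ax(P): 
    d=P[2]+P[3]-P[0]-P[1];return np.degrees(np.arctan2(d[1],d[0]))
T=f([(228.5,124.3),(287,124.3),(287,219),(231.5,219)],.034)
B=f([(252.5,161.5),(264.5,161.5),(264.5,190.5),(252.8,190.5)],.05)
for n,P in(("top",T),("bar",B)): print(n,P.mean(0),ax(P),cv2.minAreaRect((P*1000).astype(np.float32))[1],tomove([*P.mean(0),.03]))
a=load("sc1")
print("bar tri from scene", tri(a,(330+6/6,155+330/6),c,(258.5,176)))
E
```

```text
top [0.47071319 0.27078089] 60.54168907768336 (111.29198455810547, 66.27168273925781) [-0.00142884  0.0025323   0.20457711]
bar [0.47074415 0.27071732] 59.94197720819624 (32.63798141479492, 13.070905685424805) [-0.00138974  0.00247339  0.20457711]
bar tri from scene (array([0.47172885, 0.26870231, 0.04551538]), np.float64(0.005275924019561201))
```

jog_arm(
  moves=[
    [0, -0.0014, 0.0025, 0.03, 0, 0, -0.01],
    [0, -0.0014, 0.0025, 0.06, 0, 0, -0.01],
    [0, -0.0014, 0.0025, 0.09, 0, 0, -0.01],
    [0, -0.0014, 0.0025, 0.12, 0, 0, -0.01],
    [0, -0.0014, 0.0025, 0.145, 0, 0, -0.01],
    [0, -0.0014, 0.0025, 0.165, 0, 0, -0.01],
    [0, -0.0014, 0.0025, 0.18, 0, 0, -0.01],
    [0, -0.0014, 0.0025, 0.19, 0, 0, -0.01],
    [0, -0.0014, 0.0025, 0.195, 0, 0, -0.01],
    [0, -0.0014, 0.0025, 0.197, 0, 0, -0.01],
  ],
)

```text
time_s: 22.77
tcp_pos: [0.4706, 0.271, 0.0371]
ee_rot: [[-0.498, -0.867, -0.0], [-0.867, 0.498, -0.001], [0.001, 0.0, -1.0]]
wrist_force: [0.4, -0.3, 0.5]
gripper_width: 0.5
```

jog_arm(
  moves=[
    [0, 0, 0, 0, 0, 0, 0],
    [0.2, 0, 0, 0, 0, 0, 0],
    [0.4, 0, 0, 0, 0, 0, 0],
    [0.6, 0, 0, 0, 0, 0, 0],
    [0.8, 0, 0, 0, 0, 0, 0],
    [1, 0, 0, 0, 0, 0, 0],
    [1, 0, 0, 0, 0, 0, 0],
    [1, 0, 0, 0, 0, 0, 0],
    [1, 0, 0, 0, 0, 0, 0],
    [1, 0, 0, 0, 0, 0, 0],
  ],
)

```text
time_s: 23.6
tcp_pos: [0.4707, 0.2712, 0.0379]
ee_rot: [[-0.497, -0.867, 0.0], [-0.867, 0.497, 0.0], [-0.0, -0.0, -1.0]]
wrist_force: [-0.3, -0.1, 3.1]
gripper_width: 0.159
```

jog_arm(
  moves=[
    [1, 0, 0, -0.005, 0, 0, 0],
    [1, 0, 0, -0.015, 0, 0, 0],
    [1, 0, 0, -0.032, 0, 0, 0],
    [1, 0, 0, -0.054, 0, 0, 0],
    [1, 0, 0, -0.078, 0, 0, 0],
    [1, 0, 0, -0.1, 0, 0, 0],
    [1, 0, 0, -0.117, 0, 0, 0],
    [1, 0, 0, -0.125, 0, 0, 0],
    [1, 0, 0, -0.127, 0, 0, 0],
    [1, 0, 0, -0.127, 0, 0, 0],
  ],
)

```text
time_s: 24.43
tcp_pos: [0.4702, 0.271, 0.1646]
ee_rot: [[-0.498, -0.867, -0.0], [-0.867, 0.498, 0.001], [-0.0, 0.0, -1.0]]
wrist_force: [-0.5, 0.2, -2.6]
gripper_width: 0.156
```

```bash
python3 - <<'E'
from h import *
s=sense();print(s["tcp_pos"],s["ee_rot"][:,0],s["gripper_width"],s["wrist_force"])
snap("side","sd13");crop("sd13",210,190,130,100,6)
E
```

```text
[0.4702037  0.27101064 0.16461567] [-4.98086254e-01 -8.67127418e-01 -3.53939193e-04] 0.15628028950791767 [-0.46119476  0.19544858 -2.58040566]
```

View pics/sd13_c.png

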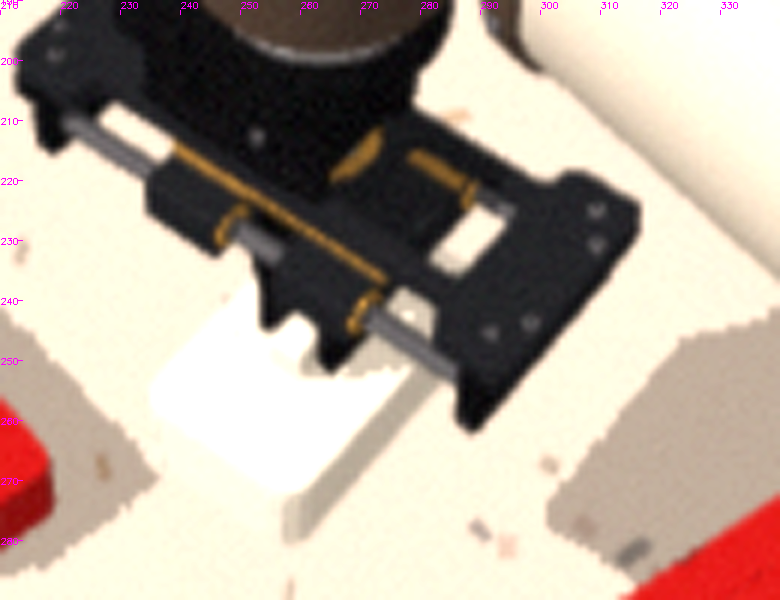

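The cover hangs level from its bar. Carrying it to the pad.

jog_arm(
  moves=[
    [1, 0.006, -0.008, 0, 0, 0, 0.015],
    [1, 0.018, -0.025, 0, 0, 0, 0.05],
    [1, 0.034, -0.047, 0, 0, 0, 0.1],
    [1, 0.052, -0.072, 0, 0, 0, 0.15],
    [1, 0.07, -0.097, 0, 0, 0, 0.2],
    [1, 0.088, -0.122, 0, 0, 0, 0.25],
    [1, 0.106, -0.147, 0, 0, 0, 0.3],
    [1, 0.124, -0.172, 0, 0, 0, 0.35],
    [1, 0.142, -0.197, 0, 0, 0, 0.4],
    [1, 0.16, -0.222, 0, 0, 0, 0.45],
  ],
)

```text
time_s: 25.32
tcp_pos: [0.583, 0.0195, 0.1629]
ee_rot: [[-0.827, -0.562, -0.003], [-0.562, 0.827, -0.001], [0.003, 0.001, -1.0]]
wrist_force: [2.1, 0.1, -1.2]
gripper_width: 0.159
```

```bash
python3 - <<'E'
from h import *
s=sense();R=np.array(s["ee_rot"]);print(s["tcp_pos"],R[:,0],s["gripper_width"]);print(tomove([.643,-.1087,.16]),np.degrees(np.arctan2(-R[1,0],-R[0,0])))
th=np.radians(60.2);x=np.array([-np.cos(th),-np.sin(th)]);y=np.array([-np.sin(th),np.cos(th)])
p=np.array([.4707,.2712])+.16*x-.222*y; th=th-.45;X=np.array([-np.cos(th),-np.sin(th)]);Y=np.array([-np.sin(th),np.cos(th)])
d=np.array([.643,-.1087])-p;print("cmd",p,np.degrees(th),"delta",d@X,d@Y,"turn",th-np.radians(21.1))
E
```

```text
[0.58301352 0.01950261 0.16293553] [-0.82744699 -0.56153527  0.00310186] 0.15896063324740062
[ 0.02234555 -0.13976932  0.00284946] 34.16222539083331
cmd [0.5838281  0.02202931] 34.41689921911296 delta 0.02507588343131776 -0.14128929962397643 turn 0.23242373752978301
```

jog_arm(
  moves=[
    [1, 0.005, -0.028, 0, 0, 0, 0.05],
    [1, 0.01, -0.055, 0, 0, 0, 0.1],
    [1, 0.014, -0.08, 0, 0, 0, 0.145],
    [1, 0.018, -0.102, 0, 0, 0, 0.185],
    [1, 0.022, -0.12, 0, 0, 0, 0.215],
    [1, 0.0235, -0.133, 0, 0, 0, 0.23],
    [1, 0.0245, -0.139, 0, 0, 0, 0.2324],
    [1, 0.025, -0.1413, 0, 0, 0, 0.2324],
    [1, 0.025, -0.1413, 0, 0, 0, 0.2324],
    [1, 0.025, -0.1413, 0, 0, 0, 0.2324],
  ],
)

```text
time_s: 26.15
tcp_pos: [0.6422, -0.1082, 0.1643]
ee_rot: [[-0.933, -0.36, -0.001], [-0.36, 0.933, 0.0], [0.001, 0.001, -1.0]]
wrist_force: [-0.1, -0.3, -1.8]
gripper_width: 0.154
```

```bash
python3 - <<'E'
from h import *
c=snap("wrist","w14");cv2.imwrite("pics/w14b.png",cv2.resize(cv2.imread("pics/w14.png"),(768,576)))
s=sense();R=np.array(s["ee_rot"]);print(s["tcp_pos"],R[:,0],np.degrees(np.arctan2(-R[1,0],-R[0,0])))
snap("scene","sc14");crop("sc14",130,150,110,100,7)
E
```

```text
[ 0.64223199 -0.10802258  0.16453462] [-9.32822168e-01 -3.60336988e-01  2.41599039e-04] 21.120893684230705
```

View pics/w14b.png

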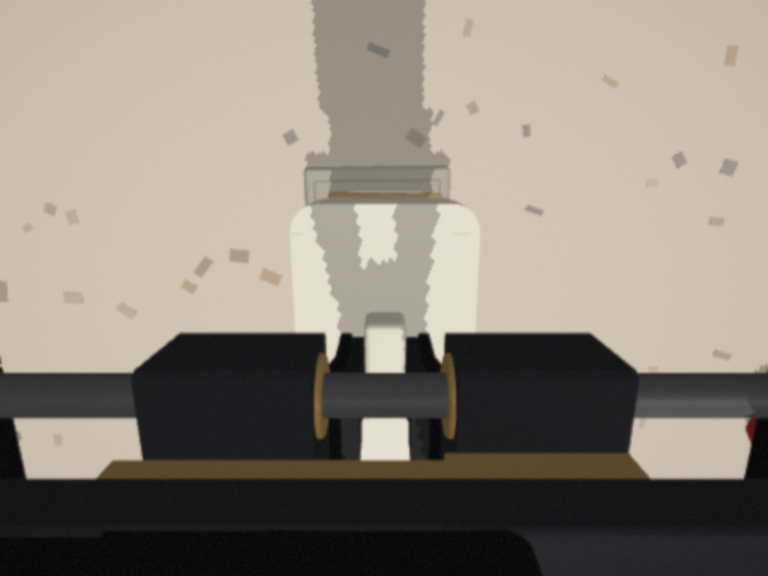

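View pics/sc14_c.png

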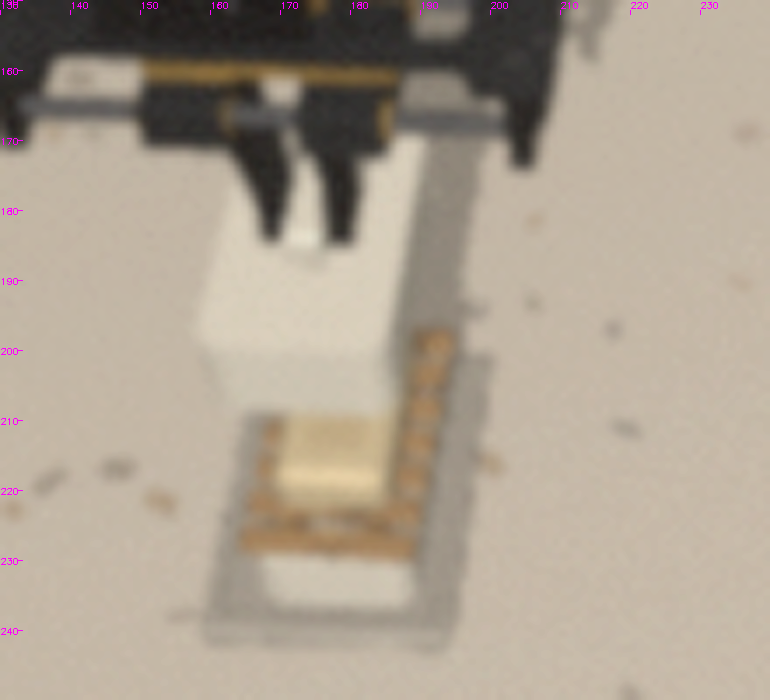

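jog_arm(
  moves=[
    [1, 0, 0, 0.004, 0, 0, 0],
    [1, 0, 0, 0.012, 0, 0, 0],
    [1, 0, 0, 0.022, 0, 0, 0],
    [1, 0, 0, 0.032, 0, 0, 0],
    [1, 0, 0, 0.04, 0, 0, 0],
    [1, 0, 0, 0.045, 0, 0, 0],
    [1, 0, 0, 0.047, 0, 0, 0],
    [1, 0, 0, 0.047, 0, 0, 0],
    [1, 0, 0, 0.047, 0, 0, 0],
    [1, 0, 0, 0.047, 0, 0, 0],
  ],
)

```text
time_s: 27.08
tcp_pos: [0.643, -0.109, 0.1181]
ee_rot: [[-0.933, -0.359, 0.001], [-0.359, 0.933, -0.0], [-0.001, -0.001, -1.0]]
wrist_force: [0.3, 0.4, -1.7]
gripper_width: 0.152
```

```bash
python3 - <<'E'
from h import *
c=snap("wrist","w15")
im=cv2.imread("pics/w15.png");cv2.imwrite("pics/w15.png",cv2.convertScaleAbs(im,alpha=.75));crop("w15",160,100,190,140,4)
s=sense();print(s["tcp_pos"],s["ee_rot"][:,0])
snap("side","sd15");crop("sd15",170,95,110,80,7)
E
```

```text
[ 0.64297597 -0.10897668  0.11820175] [-0.93326746 -0.3591802  -0.00119316]
```

View pics/w15_c.png

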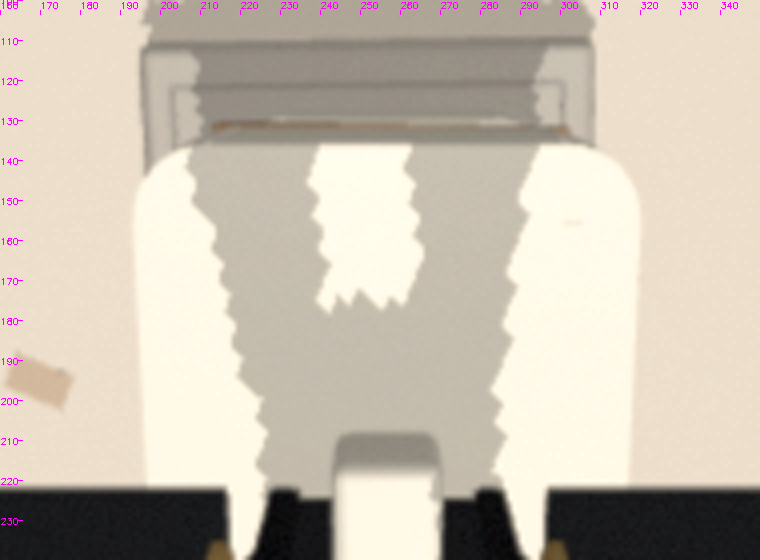

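View pics/sd15_c.png

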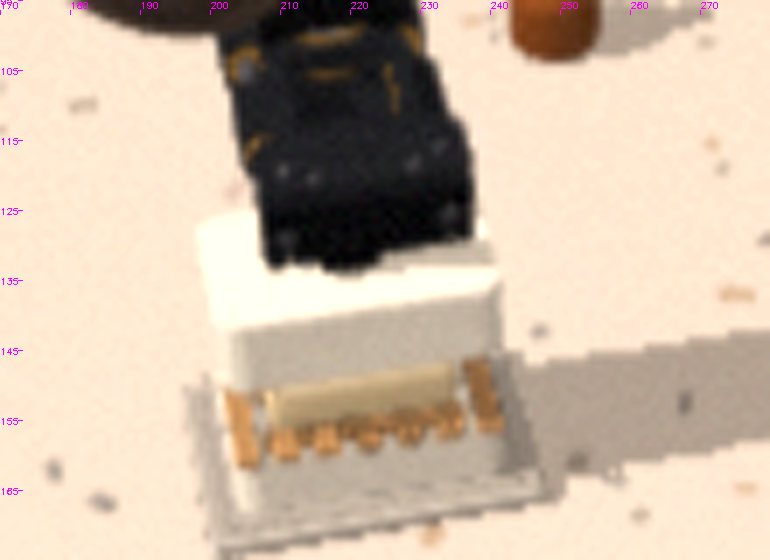

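```bash
python3 - <<'E'
from h import *
c=load("w15");s=sense();R=np.array(s["ee_rot"]);t=np.array(s["tcp_pos"])
print("raft end",R.T@(plane(c,(256.9,130),.043)-t),"expect .0545")
z=t[2]-.0379+.034
print("cover end",R.T@(plane(c,(256.8,136),z)-t),"expect .056", "bar end",R.T@(plane(c,(256.5,217),z+.016)-t),"expect .018")
print("cover bottom edge", R.T@(plane(c,(256.8,134),z-.034)-t))
E
```

```text
raft end [0.05476123 0.00048517 0.07511923] expect .0545
cover end [0.0558588  0.00031605 0.00383961] expect .056 bar end [ 0.01779539  0.00017964 -0.01211928] expect .018
cover bottom edge [0.05449504 0.00036279 0.03784108]
```

Aligned within about 0.5 mm. Lowering to just above the slats (TCP target 80.9 mm).

jog_arm(
  moves=[
    [1, 0, 0, 0.004, 0, 0, 0],
    [1, 0, 0, 0.009, 0, 0, 0],
    [1, 0, 0, 0.014, 0, 0, 0],
    [1, 0, 0, 0.019, 0, 0, 0],
    [1, 0, 0, 0.024, 0, 0, 0],
    [1, 0, 0, 0.028, 0, 0, 0],
    [1, 0, 0, 0.031, 0, 0, 0],
    [1, 0, 0, 0.033, 0, 0, 0],
    [1, 0, 0, 0.035, 0, 0, 0],
    [1, 0, 0, 0.035, 0, 0, 0],
  ],
)

```text
time_s: 28.02
tcp_pos: [0.6424, -0.1089, 0.0821]
ee_rot: [[-0.933, -0.359, -0.001], [-0.359, 0.933, 0.0], [0.001, 0.0, -1.0]]
wrist_force: [0.5, 0.2, -1.9]
gripper_width: 0.154
```

jog_arm(
  moves=[
    [1, 0, 0, 0.0004, 0, 0, 0],
    [1, 0, 0, 0.0008, 0, 0, 0],
    [1, 0, 0, 0.0012, 0, 0, 0],
    [1, 0, 0, 0.0016, 0, 0, 0],
    [1, 0, 0, 0.002, 0, 0, 0],
    [1, 0, 0, 0.0023, 0, 0, 0],
    [1, 0, 0, 0.0025, 0, 0, 0],
    [1, 0, 0, 0.0025, 0, 0, 0],
    [1, 0, 0, 0.0025, 0, 0, 0],
    [1, 0, 0, 0.0025, 0, 0, 0],
  ],
)

```text
time_s: 28.85
tcp_pos: [0.6427, -0.1089, 0.0809]
ee_rot: [[-0.933, -0.359, 0.001], [-0.359, 0.933, -0.0], [-0.0, -0.0, -1.0]]
wrist_force: [-2.3, 0.9, 5.2]
gripper_width: 0.159
```

Force went from −1.9 to +5.2 N at the expected height, so the cover rests on the slats. Releasing.

jog_arm(
  moves=[
    [0.7, 0, 0, 0, 0, 0, 0],
    [0.5, 0, 0, 0, 0, 0, 0],
    [0.2, 0, 0, 0, 0, 0, 0],
    [0, 0, 0, 0, 0, 0, 0],
    [0, 0, 0, 0, 0, 0, 0],
    [0, 0, 0, 0, 0, 0, 0],
    [0, 0, 0, -0.01, 0, 0, 0],
    [0, 0, 0, -0.03, 0, 0, 0],
    [0, 0, 0, -0.06, 0, 0, 0],
    [0, 0, 0, -0.1, 0, 0, 0],
  ],
)

```text
time_s: 29.68
tcp_pos: [0.6408, -0.1088, 0.1788]
ee_rot: [[-0.933, -0.359, -0.006], [-0.359, 0.933, 0.0], [0.006, 0.002, -1.0]]
wrist_force: [0.9, -0.2, 0.0]
gripper_width: 0.5
```

jog_arm(
  moves=[
    [0, 0.02, 0, -0.02, 0, 0, 0],
    [0, 0.05, 0, -0.04, 0, 0, 0],
    [0, 0.08, 0, -0.06, 0, 0, 0],
    [0, 0.11, 0, -0.06, 0, 0, 0],
    [0, 0.14, 0, -0.06, 0, 0, 0],
    [0, 0.16, 0, -0.06, 0, 0, 0],
    [0, 0.16, 0, -0.06, 0, 0, 0],
    [0, 0.16, 0, -0.06, 0, 0, 0],
    [0, 0.16, 0, -0.06, 0, 0, 0],
    [0, 0.16, 0, -0.06, 0, 0, 0],
  ],
)

```text
time_s: 30.52
tcp_pos: [0.4941, -0.1661, 0.2402]
ee_rot: [[-0.933, -0.36, 0.001], [-0.36, 0.933, -0.0], [-0.0, -0.0, -1.0]]
wrist_force: [-0.3, -0.6, 0.6]
gripper_width: 0.504
```

```bash
python3 - <<'E'
from h import *
snap("scene","sc16");snap("side","sd16");s=sense();print(s["tcp_pos"],s["time_s"],s["wrist_force"])
crop("sc16",120,160,130,100,6)
im=cv2.imread("pics/sd16.png");cv2.imwrite("pics/sd16.png",cv2.convertScaleAbs(im,alpha=.7));crop("sd16",160,80,130,100,6)
E
```

```text
[ 0.49400699 -0.16605095  0.23975075] 30.6167 [-1.04684675  0.22922714  0.12151327]
```

View pics/sc16_c.png

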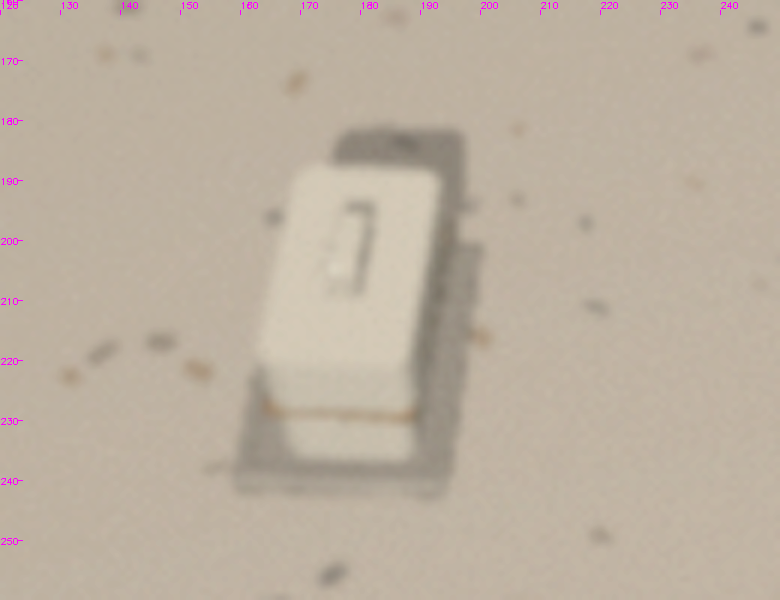

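View pics/sd16_c.png

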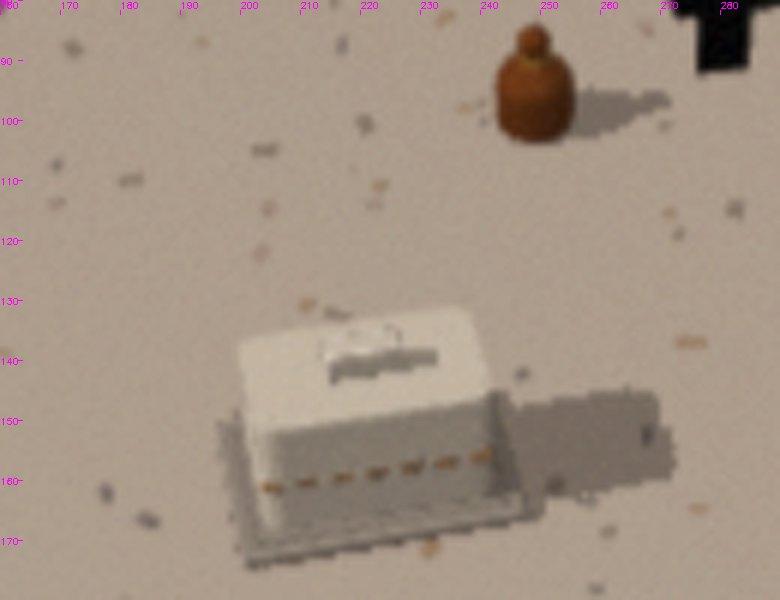

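View pics/sc16.png

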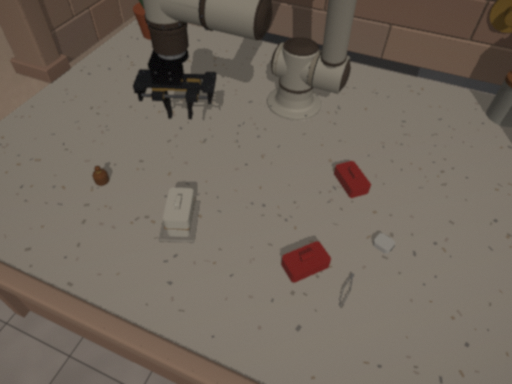

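The stack is square on the pad, with an even line of slats between dish and cover. Perfume (101,176), floss (385,242) and tweezers (346,288) are where they were. Handing in.

```bash
python3 - <<'E'
from station import *
print(finish_job())
E
```

```text
the job is handed in; nothing more can be done
None
```

I put the soap dish together on the pad in order (dish, raft, soap, white cover) and handed the job in at about 30.6 s. Each part was lowered to its expected height before I let go. The wrist force showed contact for the raft, soap and cover. For the dish it showed none, so I released it by height alone.

| Fit | Offset | Angle | Limit |
|---|---|---|---|
| Dish on pad | about 4 mm | within 1° | 12 mm, 9° |
| Raft on dish | about 1–2 mm, before the last trim | not measured separately | 12 mm, 9° |
| Soap on raft | about 1 mm | about 1° | 10 mm, 11° |
| Cover on raft | about 0.5–1 mm, just before lowering | not measured separately | 10 mm, 8° |

- **Final pictures:** the scene and side views show the stack square and level, with an even row of slats between dish and cover. I did not measure the finished stack again. The perfume, tweezers and floss case look unmoved.
- **Disagreements:** the fixed cameras and the arm differed by about 2–4 mm in y on the dish. Two-view heights also came out up to 4.5 mm below the stated ones. All of this stayed inside the limits.

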